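# Load the brush dryer and change its blower over

### The job

Put the two washed brushes lying on the sloping rests into the two empty front wells of the brush dryer, bristles up and butt right down on the floor of the well: the thick brush in the wide well, the thin brush in the narrow well. Then change the blower over from the back bank to the front bank: move the switch lever to its upright centre-off position, let it stand there for a full second, and then move it all the way over towards the front bank. Leave the dry brushes in the back bank and everything else on the table where they are.

Things in the scene. Friction and masses are not known exactly. Their poses are not given: they have to be found in the camera images.
- big_mid (a point): the thick washed brush: round, 150 mm long; wooden handle 30 mm in diameter, 0 to 84 mm from the butt, steel ferrule as wide (84 to 118 mm), short black bristles. Lies on its rest, bristle end raised 40 degrees from level. The point is on its axis half-way along, 75 mm from the butt; z axis from butt to bristles
- small_mid (a point): the thin washed brush: round, 136 mm long; wooden handle 20 mm in diameter, 0 to 84 mm from the butt, steel ferrule as wide (84 to 118 mm), short black bristles. Lies on its rest, bristle end raised 40 degrees from level. The point is on its axis half-way along, 68 mm from the butt; z axis from butt to bristles
- rest_big: the fixed aluminium rest under the thick brush, 130 x 56 mm base, origin at its centre on the table; the bristle end points along its x. Two V cradles hold the brush 0 to 28 and 104 to 116 mm from the butt, arms below the brush's axis, with a butt stop; between the cradles the handle is free all round
- rest_small: the fixed aluminium rest under the thin brush, 130 x 56 mm base, origin at its centre on the table; the bristle end points along its x. Two V cradles hold the brush 0 to 28 and 104 to 116 mm from the butt, arms below the brush's axis, with a butt stop; between the cradles the handle is free all round
- well_big: the wide empty well in the dryer's front bank (nearer the robot): upright square grey tube, 50 x 50 mm outside, 40 x 40 mm inside. Origin at the centre of its underside, 40 mm above the table; z up; inner floor 4 mm and mouth 64 mm above the origin. It has either of the front bank's two places, 80 mm apart; the back bank is 90 mm behind
- well_small: the narrow empty well in the dryer's front bank (nearer the robot): upright square grey tube, 50 x 50 mm outside, 28 x 28 mm inside. Origin at the centre of its underside, 40 mm above the table; z up; inner floor 4 mm and mouth 64 mm above the origin. It has either of the front bank's two places, 80 mm apart; the back bank is 90 mm behind
- dryer: the brush dryer: fixed white plinth, 180 mm (x) by 290 mm (y -140 to +150), 40 mm high, origin on the table; x points away from the robot, to the back bank. Wells stand on it at x -45 (front bank) and +45 mm (back bank, with two brushes standing up to 194 mm above the table), y -90 and -10 mm; the switch at x 0, y +110 mm
- switch (a joint): the changeover lever's angle in rad: 0 leaning 0.5 rad towards the back bank (+x of the dryer; where it starts), 0.5 upright (centre off), 1.0 (its stop) leaning 0.5 rad towards the front bank. It has no detents, stays where it is left, and needs about 1 N at the ball
- switch_tip (a point): centre of the black ball (26 mm diameter) on the switch lever, a 10 mm steel bar; it swings in the dryer's x-z plane, 75 mm from a hinge along the dryer's y that lies 62 mm above the table at the dryer's x 0, y +110 mm. The grey housing below is 70 x 50 mm, its top 65 mm above the table (its axle 75)
- dry_big_mid (a point): a dry brush, 150 mm long with a 30 mm handle, already standing bristles up in a well of the dryer's back bank; a bystander. The point is half-way along it, z axis towards the bristles
- dry_small_mid (a point): a dry brush, 136 mm long with a 20 mm handle, already standing bristles up in a well of the dryer's back bank; a bystander. The point is half-way along it, z axis towards the bristles
- tub1_mid (a point): open clear plastic paint tub, 92 mm across the rim, 60 mm high, part full of set paint; a bystander. The point is its centre, 30 mm up
- tub2_mid (a point): open clear plastic paint tub, 92 mm across the rim, 60 mm high, part full of set paint; a bystander. The point is its centre, 30 mm up
- tub3_mid (a point): open clear plastic paint tub, 92 mm across the rim, 60 mm high, part full of set paint; a bystander. The point is its centre, 30 mm up
- jar_mid (a point): closed glass jar, 72 mm diameter, 110 mm high; a bystander. The point is its centre, 55 mm up
- tape_mid (a point): roll of kraft tape lying flat, 110 mm diameter, 48 mm high; a bystander. The point is its centre, 24 mm up
There are look-alikes about, which are no part of the job. What is shaped like the part that bears small_mid but red is not meant.

How it is judged (in metres and radians):
On the way, in this order (a step that is already met when the one before it is completed fails the run):
1. both washed brushes stand, bristles up and let go, right down in their wells, with the switch still to the back bank (horizontal distance between big_mid and well_big below 0.02 m and z of big_mid in the frame of well_big below 0.089 m and angle between each of big_mid, small_mid's own z axis and vertical below 0.25 rad and horizontal distance between small_mid and well_small below 0.02 m and z of small_mid in the frame of well_small below 0.082 m and contact force between the fingers and big below 0.3 N and contact force between the fingers and small below 0.3 N and value of joint switch below 0.15 rad), for 0.2 s.
2. the switch stands at centre off for 0.7 s (value of joint switch between 0.34 and 0.66 rad), for 0.7 s.
At the end, for the whole second after the job is handed in: The thick brush stands in the wide well and the thin brush in the narrow well (mid-point within 20 mm of the well's axis, within 10 mm of resting on its floor, bristles up and within 0.25 rad of vertical), at rest; the switch is past 0.88 rad towards the front bank (horizontal distance between big_mid and well_big below 0.02 m and z of big_mid in the frame of well_big below 0.089 m and angle between each of big_mid, small_mid's own z axis and vertical below 0.25 rad and horizontal distance between small_mid and well_small below 0.02 m and z of small_mid in the frame of well_small below 0.082 m and value of joint switch above 0.88 rad and linear speed of each of big, small below 0.03 m/s); the robot touches nothing.
It fails at once if a tub, the jar or the tape roll moved more than 30 mm (distance of any of tub1_mid, tub2_mid, tub3_mid, jar_mid, tape_mid from where it was at the start of the episode above 0.03 m).
It fails at once if a dry brush in the back bank moved more than 20 mm or tipped (distance of any of dry_big_mid, dry_small_mid from where it was at the start of the episode above 0.02 m or angle between any of dry_big_mid, dry_small_mid's own z axis and vertical above 0.3 rad).
It fails at once if the switch was thrown past centre before both brushes were in (value of joint switch above 0.7 rad and not ((horizontal distance between big_mid and well_big below 0.02 m and z of big_mid in the frame of well_big below 0.089 m and angle between big_mid's own z axis and vertical below 0.25 rad) and (horizontal distance between small_mid and well_small below 0.02 m and z of small_mid in the frame of well_small below 0.082 m and angle between small_mid's own z axis and vertical below 0.25 rad))).
It also fails if it takes over 72 s, if anything falls off the work surface, if the arm or the gripper's body presses on something with over 40 N, if the wrist force passes 120 N, or if a joint passes its speed limit or range.

### The arm

A 6-joint arm with a two-finger parallel gripper is mounted at the origin on the work surface. World frame = base frame: x ahead of the robot, y to its left, z up, the work surface at z = 0. Lengths are in mm, angles in rad, forces in N, time in s.
With the tool pointing down it reaches from about 350 to 975 mm from the base axis. Payload 7.1 kg.
Tool frame: the origin (TCP) lies at the centre of the arm's flange, where the gripper is bolted on; the fingertips stand 182 mm ahead of it and the grasp point (between the pads) lies 163 mm ahead of it; z points along the fingers, y is the line along which they close (so a half turn about z gives the same grasp; the last joint's range is limited). The gripper opens to 88 mm and grips with 3 to 60 N. Pads are 20 mm wide; open, the fingers measure 115 mm over their backs; the gripper's body (75 mm by 178 mm) begins 61 mm behind the grasp point.
Start: joints at [1.327, 0.423, 1.63, -0, 1.089, -0.019], TCP at [139.289, 609.266, 404.675] pointing down, gripper open.
Joint ranges: [-3, 3], [-0.9, 2.11], [0.09, 2.58], [-1.31, 4.45], [0.11, 2.69], [-2.54, 2.54]. Speed limits (rad/s): [2.39, 2.39, 3.01, 3.14, 3.14, 3.14].

### API

Orientations are given as a rotation vector (axis times angle).
In Python, from workcell import readout, get_image, ctrl gives the robot as it stands.
- The arm moves only by the tool step_arm, never from a script. Its argument "targets" is a list that holds one entry, the list of rows, each a list of 7 numbers: the shift along the world's x, y, z as a fraction of full scale, then the turn, a rotation vector about the world's x, y, z as a fraction of full scale, then the opening, from 0 (shut) to 1 (fully open). In form: [[[dx, dy, dz, wx, wy, wz, claw], ...]]. A call has exactly 5 rows; each row shifts and turns the commanded pose from where the row before left it; what a row does not reach is not made up. Full scale, the value 1, is 0.05 m for a shift and 4 degrees for a turn. A row lasts 1/8 s, in which the tool goes at most 62.5 mm and 10.7 degrees, less where a joint would pass 70% of its speed; a pose out of reach is approached as far as the arm can. A call with a number of a shift or a turn outside -1 to 1 is refused whole. A call with a gripper value outside its range is refused whole. The fingers move at their own pace and stop on an object; the grip force is fixed at half the most. Time passes only in rows, so rows that do not move let the fingers close, or fill a call up. It gives the time, the measured TCP pose, the force, the opening and the grip force at its end, in the units of the state.
- readout.get_obs(): the state, without advancing time (a new reading comes with each control period).
- get_image(name): name is "scene" or "top" or "wrist"; returns a dict with "pixels" (400x640x3 uint8, red, green, blue), "intrinsics" (3x3 intrinsics, pixels), "k1" (the pictures are not rectified: a ray, as slopes to the right and down, at radius r is drawn at 1 + k1 r^2 times it, then the intrinsics apply), "extrinsics" (4x4, takes a point from world to camera coordinates). Camera axes: x right, y down, z forward; pixel columns grow to the right and rows downward; lengths in mm; the calibration is good to about 2 mm. A picture is of the moment at which its call begins. There is no depth.
- ctrl.close_job(): hands the job in; it is judged then, once.
The state is a dict: "t": time; "qpos": joint angles; "qvel": joint speeds; "joint_torque": joint torques, N m; "ee_pos": TCP position; "orientation": TCP orientation; "ft_force": force on the tool from outside, world axes, zero at the start; "moment": the same for the moment, N m; "width": finger opening in mm; "grasp_force": force on a finger pad.
Only numpy, scipy, OpenCV 4.12 (cv2) and the standard library are available. Lean on these libraries where they do the work, as an engineer would, in place of code of your own. Each camera call takes 0.05 s, during which the arm holds its last target. There are 200 camera calls.

## Working session

There is one attempt and no reset: what is moved stays moved. The work goes in short steps, Python scripts to look and compute and a tool call to move; the robot and the scene stay as the last step left them, time stands still between calls to the robot, and variables do not carry over. Pictures are saved under pics/ and viewed, at most 10 in all, crops included, and the job is handed in when it is done.

Besides the shell and the picture viewer there is one more tool, called after "Request:" as a command line: name --argument value ..., lists and objects as JSON in quotes. step_arm: Moves the arm, as the interface text tells. Shift numbers are shares of 0.05 m and turn numbers shares of 4 degrees, none past 1 either way. Its arguments: {"type":"object","properties":{"targets":{"type":"array"}},"required":["targets"]}

```bash
mkdir -p pics; ls; python3 - <<'E'
from workcell import readout,get_image
import cv2,pickle
o=readout.get_obs();print({k:o[k] for k in('t','ee_pos','orientation','width')})
d={}
for n in("scene","top"):
    d[n]=get_image(n);cv2.imwrite(f"pics/{n}0.png",d[n]["pixels"][:,:,::-1]);print(n,d[n]["intrinsics"],d[n]["k1"],d[n]["extrinsics"])
pickle.dump(d,open("d0.pkl","wb"))
E
```

```text
pics
{'t': 0.0, 'ee_pos': array([139.23025803, 609.01149097, 403.92635928]), 'orientation': array([-3.52332067e-01, -3.12158442e+00,  2.34472953e-03]), 'width': 87.36894468268046}
scene [[393.33171113   0.         325.32857736]
 [  0.         393.33171113 203.64629213]
 [  0.           0.           1.        ]] -0.030637323234125362 [[ 8.96466063e-01  4.43067708e-01 -6.29324023e-03 -4.91101458e+02]
 [ 3.31443380e-01 -6.79905742e-01 -6.54120377e-01 -9.72487350e+01]
 [-2.94098426e-01  5.84310866e-01 -7.56364283e-01  1.33745933e+03]
 [ 0.00000000e+00  0.00000000e+00  0.00000000e+00  1.00000000e+00]]
top [[366.65249592   0.         316.6543961 ]
 [  0.         366.65249592 200.56609896]
 [  0.           0.           1.        ]] -0.08680230271890511 [[-5.61296351e-03 -9.99981450e-01  2.36515318e-03  2.25423995e+00]
 [-9.92234413e-01  5.27555577e-03 -1.24270025e-01  5.43943256e+02]
 [ 1.24255242e-01 -3.04430949e-03 -9.92245618e-01  1.21505231e+03]
 [ 0.00000000e+00  0.00000000e+00  0.00000000e+00  1.00000000e+00]]
```

View pics/scene0.png

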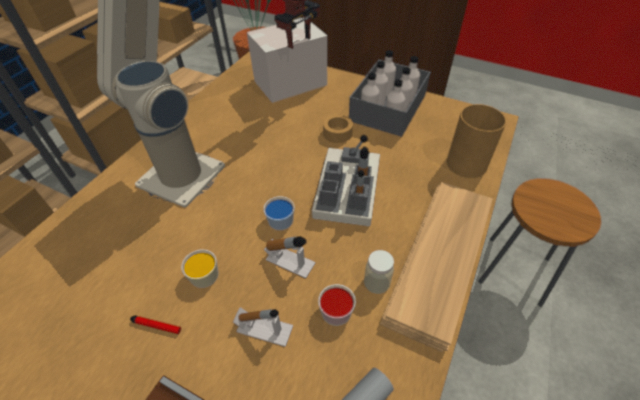

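View pics/top0.png

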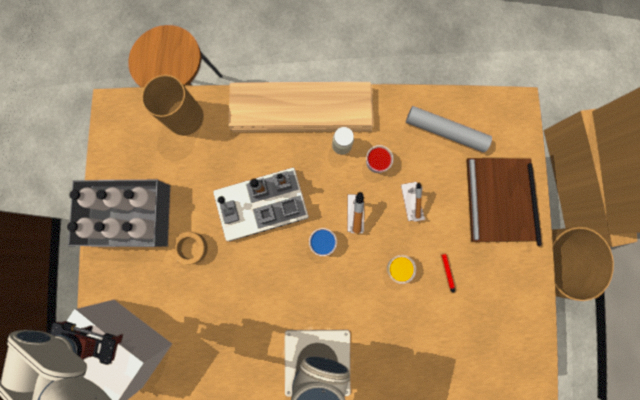

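The top picture shows the dryer around (261,204), the thick brush at (358,212), the thin one at (415,200), and a red look-alike pen at (449,272). I'll zoom in on the top view to pick points.

```bash
cat > h.py <<'E'
import numpy as np,cv2,pickle
def cam(D):
    return D["intrinsics"],np.array([D["k1"],0,0,0,0.]),np.array(D["extrinsics"])
def proj(D,P):
    K,k,E=cam(D);return cv2.projectPoints(np.atleast_2d(np.float64(P)),cv2.Rodrigues(E[:3,:3])[0],E[:3,3],K,k)[0][:,0]
def ray(D,uv):
    K,k,E=cam(D);n=cv2.undistortPoints(np.float64(uv).reshape(-1,1,2),K,k)[:,0]
    d=np.c_[n,np.ones(len(n))]@E[:3,:3];return -E[:3,:3].T@E[:3,3],d
def at_z(D,uv,z):
    c,d=ray(D,uv);return c+d*((z-c[2])/d[:,2])[:,None]
E
python3 - <<'E'
import cv2
a=cv2.imread("pics/top0.png");b=cv2.imread("pics/scene0.png")
c=a[160:250,205:315];d=a[175:245,335:440]
cv2.imwrite("pics/c1.png",cv2.vconcat([cv2.resize(cv2.copyMakeBorder(x,0,0,0,110-x.shape[1],0),None,fx=6,fy=6,interpolation=2)[:540] for x in(c,)]))
e=cv2.resize(d,(735,490),interpolation=2)
cv2.imwrite("pics/c2.png",e)
E
```

```text
(no output)
```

View pics/c1.png

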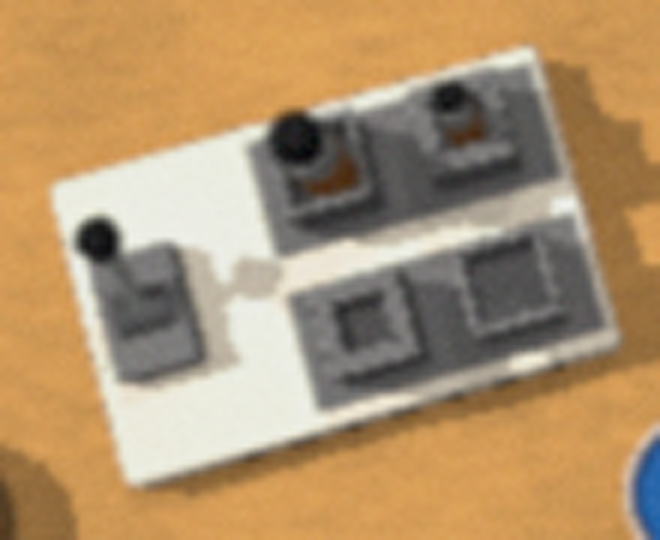

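View pics/c2.png

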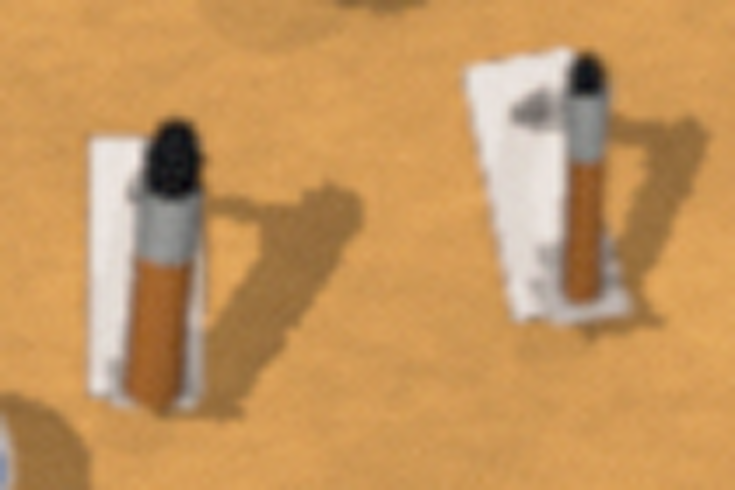

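The narrow well is the left front one, crop (375,325), and the wide well is the right front one, (512,285). The dryer corners, rest corners and brush boundaries are all readable. Next I'll fit the poses and overlay them on the scene view.

```bash
cat > fit.py <<'E'
from h import *
from scipy.optimize import least_squares
d=pickle.load(open("d0.pkl","rb"));T=d["top"];S=d["scene"]
up=lambda p,s,o:(np.array(p,float)+.5)/s-.5+o
def W(p,L):
    x,y,a=p;c,s=np.cos(a),np.sin(a);L=np.array(L,float)
    return np.c_[x+c*L[:,0]-s*L[:,1],y+s*L[:,0]+c*L[:,1],L[:,2]]
L=[(90,150,40),(90,-140,40),(-90,-140,40),(-90,150,40)]
uv=up([(52,185),(528,48),(620,342),(133,487)],6,[205,160])
D=least_squares(lambda p:(proj(T,W(p,L))-uv).ravel(),[550,150,.2]);print("dryer",D.x,np.abs(D.fun).max())
D=D.x
w=W(D,[(-45,-10,104),(-45,-90,104),(-36,110,128)]);print(w)
print("pred crop",(proj(T,w)-[205,160]+.5)*6-.5)
def brush(m,a,s,r,top=True):
    h=np.array([np.cos(a),np.sin(a),0]);z=np.array([0,0,1.])
    ax=np.cos(.698)*h+np.sin(.698)*z;n=-np.sin(.698)*h+np.cos(.698)*z
    return np.array([m+ax*q+n*r for q in s])
R={}
for nm,c,ids,b,len_,r in(("big",[(90,137),(90,397),(204,406)],[0,1,2],[(162,264),(170,190)],150,15),("small",[(465,68),(572,48),(632,312),(515,322)],[0,1,2,3],[(583,162),(585,92)],136,10)):
    C=np.array([(65,28,4),(-65,28,4),(-65,-28,4),(65,-28,4)])
    if nm=="small": C=C[[0,3,2,1]]
    uv=up(c,7,[335,175]);f=least_squares(lambda p:(proj(T,W(p,C[ids]))-uv).ravel(),[500,0,0]);p=f.x
    print(nm,"rest",p,np.abs(f.fun).max())
    bu=up(b,7,[335,175])
    ss=np.array([84,118])-len_/2
    g=least_squares(lambda q:np.r_[(proj(T,brush(q[:3],q[3],ss,r))-bu).ravel(),(q[3]-p[2])*5,((q[:2]-p[:2])@[-np.sin(p[2]),np.cos(p[2])])/5],[p[0],p[1],80,p[2]])
    print(g.x,g.fun);R[nm]=g.x
pickle.dump((D,R),open("R.pkl","wb"))
im=S["pixels"][:,:,::-1][225:350,225:350].copy();im=cv2.resize(im,None,fx=4.8,fy=4.8,interpolation=2)
for nm,l,r in(("big",150,15),("small",136,10)):
    q=R[nm]
    for dz,col in((0,(0,255,0)),):
        P=brush(q[:3],q[3],np.array([0,84,118,l])-l/2,0)
        for u in (proj(S,P)-225)*4.8: cv2.circle(im,tuple(int(v) for v in u),2,col,-1)
cv2.imwrite("pics/ov.png",im)
E
python3 fit.py
```

```text
dryer [5.35323248e+02 1.86671504e+02 2.85180034e-01] 1.0559233595143382
[[494.95405422 164.41553442 104.        ]
 [517.46047168  87.64665288 104.        ]
 [469.83092721 282.1008287  128.        ]]
pred crop [[364.07995039 322.24085001]
 [507.78267274 279.62866639]
 [133.54066709 366.86508999]]
big rest [ 5.03122126e+02 -1.35942357e+02 -2.47511009e-02] 0.634312265087317
[ 5.03654827e+02 -1.34464279e+02  7.21906976e+01 -3.28831626e-02] [ 0.2234487  -0.90946178 -0.02942385  0.89899875 -0.04066031  0.29816186]
small rest [ 5.43460130e+02 -3.37627471e+02  1.66030915e-01] 1.0665822097287503
[ 5.42815928e+02 -3.37338657e+02  5.85222154e+01  1.52001582e-01] [ 0.00617852 -0.66062719  0.04424828  0.64199115 -0.07014667  0.07826181]
```

View pics/ov.png

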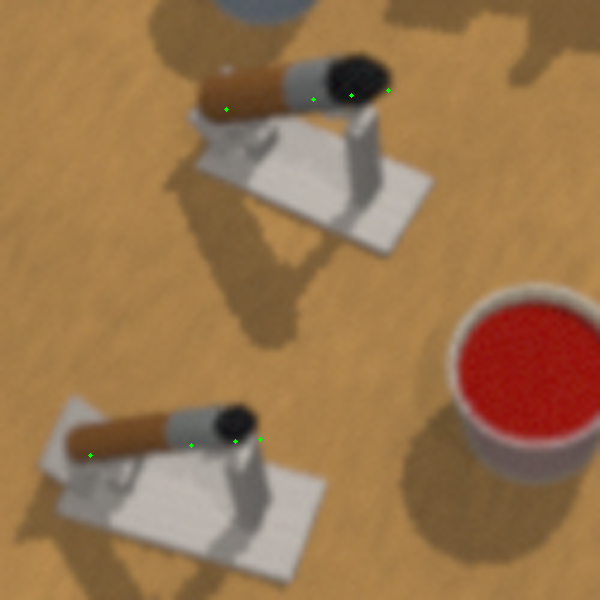

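The overlay dots sit about 10-15 crop pixels low and right of the true axes, so the brushes are higher than fitted. The scene boundaries are at (290,87)/(334,82) for the thick brush and (168,430)/(218,425) for the thin one. I'll refit with both views.

```bash
cat > fit2.py <<'E'
from h import *
from scipy.optimize import least_squares
d=pickle.load(open("d0.pkl","rb"));T=d["top"];S=d["scene"];D,R=pickle.load(open("R.pkl","rb"))
up=lambda p,s,o:(np.array(p,float)+.5)/s-.5+o
def pts(Cm,m,a,s,r):
    c=ray(Cm,[(0,0)])[0];ax=np.array([np.cos(a)*np.cos(.698),np.sin(a)*np.cos(.698),np.sin(.698)]);o=[]
    for q in s:
        P=m+ax*q;v=c-P;v=v-ax*(v@ax);o.append(P+r*v/np.linalg.norm(v))
    return np.array(o)
for nm,t,s,l,r in(("big",[(162,264),(170,190)],[(290,87),(334,82)],150,15),("small",[(583,162),(585,92)],[(168,430),(218,425)],136,10)):
    ss=np.array([84,118])-l/2;tu=up(t,7,[335,175]);su=up(s,4.8,[225,225]);a0=R[nm][3]
    g=least_squares(lambda q:np.r_[(proj(T,pts(T,q[:3],q[3],ss,r))-tu).ravel(),(proj(S,pts(S,q[:3],q[3],ss,r))-su).ravel(),(q[3]-a0)*10],R[nm])
    print(nm,g.x.round(3),g.fun.round(2))
    R[nm]=g.x
pickle.dump((D,R),open("R.pkl","wb"))
E
python3 fit2.py
```

```text
big [ 5.02920e+02 -1.34044e+02  8.76160e+01 -5.00000e-03] [ 0.02 -1.16 -0.45  0.52  0.23  0.13 -0.84 -0.06  0.28]
small [ 5.40681e+02 -3.36204e+02  7.56600e+01  1.64000e-01] [ 0.03 -0.63 -0.02  0.56  0.51  0.02 -0.54 -0.04  0.12]
```

Heights check out: the butt centres are at z ≈ 39 and 32 mm, and both mid points lie over the rest origins. Now I'll move above the thick brush.

Request:
step_arm --targets '[[[0.5,-1,0,0,0,0.2,1],[0.5,-1,0,0,0,0.2,1],[0.5,-1,0,0,0,0.2,1],[0.5,-1,0,0,0,0.2,1],[0.5,-1,0,0,0,0.2,1]]]'

```text
t: 0.72
ee_pos: [264.7, 357.6, 404.5]
orientation: [-0.242, -3.132, 0.0]
ft_force: [1.6, 0.9, -0.0]
width: 87.6
grasp_force: 0.0
```

Request:
step_arm --targets '[[[0.5,-1,0,0,0,0.2,1],[0.5,-1,0,0,0,0.2,1],[0.5,-1,0,0,0,0.2,1],[0.5,-1,0,0,0,0.2,1],[0.5,-1,0,0,0,0.2,1]]]'

```text
t: 1.35
ee_pos: [389.7, 107.5, 404.7]
orientation: [0.133, 3.139, 0.0]
ft_force: [0.6, 0.8, -0.1]
width: 88.1
grasp_force: 0.0
```

Request:
step_arm --targets '[[[0.5,-1,0,0,0,0.2,1],[0.5,-1,0,0,0,0.2,1],[0.5,-1,0,0,0,0.2,1],[0.5,-1,-0.3,0,0,0.2,1],[0.5,-0.9,-0.3,0,0,0.2,1]]]'

```text
t: 1.98
ee_pos: [514.8, -137.8, 374.3]
orientation: [0.025, 3.141, -0.0]
ft_force: [1.2, 0.6, 0.5]
width: 87.8
grasp_force: 0.0
```

```bash
cat > look.py <<'E'
from h import *
from workcell import readout,get_image
import sys
def look(n):
    w=get_image("wrist");pickle.dump(w,open(n+".pkl","wb"));cv2.imwrite(f"pics/{n}.png",w["pixels"][:,:,::-1])
    o=readout.get_obs();R=cv2.Rodrigues(o["orientation"])[0]
    print(o["t"],o["ee_pos"].round(1),"tool y",R[:,1].round(3),"z",R[:,2].round(3),"w",o["width"].round(1),o["grasp_force"],"q",o["qpos"].round(2));return w
E
python3 -c "
from look import *
look('w1')"
```

```text
Traceback (most recent call last):
  File "look.py", line 7, in look
    print(o["t"],o["ee_pos"].round(1),"tool y",R[:,1].round(3),"z",R[:,2].round(3),"w",o["width"].round(1),o["grasp_force"],"q",o["qpos"].round(2));return w
                                                                                       ^^^^^^^^^^^^^^^^
AttributeError: 'float' object has no attribute 'round'
```

View pics/w1.png

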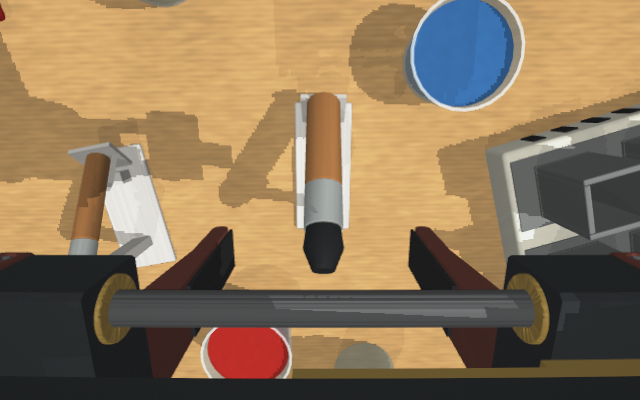

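The wrist view shows the thick brush clearly: handle/ferrule edge at (322,180), ferrule/bristle edge at (323,222), with the fingers on either side. I'll compare that with the model.

```bash
sed -i 's/o\["width"\].round(1)/round(o["width"],1)/' look.py; cat > chk.py <<'E'
from fit2 import *
w=pickle.load(open("w1.pkl","rb"))
print("pred big",proj(w,pts(w,R["big"][:3],R["big"][3],np.array([84,118])-75,15)).round(1))
print("pred small84",proj(w,pts(w,R["small"][:3],R["small"][3],np.array([0,84])-68,10)).round(1))
t=up([(162,264),(170,190)],7,[335,175]);s=up([(290,87),(334,82)],4.8,[225,225]);ss=np.array([84,118])-75
g=least_squares(lambda q:np.r_[(proj(T,pts(T,q[:3],q[3],ss,15))-t).ravel(),(proj(S,pts(S,q[:3],q[3],ss,15))-s).ravel(),(proj(w,pts(w,q[:3],q[3],ss,15))-[(322,180),(323,222)]).ravel()],R["big"])
print(g.x.round(3),g.fun.round(2))
print("wells",proj(w,[[517.5,87.6,104],[495,164.4,104]]).round(1))
E
python3 chk.py; python3 -c "
from workcell import readout as r;o=r.get_obs();print(o['ee_pos'],o['qpos'])"
```

```text
big [ 5.02858e+02 -1.34269e+02  8.77210e+01  1.00000e-02] [ 0.1  -1.14 -0.49  0.55  0.22  0.18 -0.78 -0.12  0.14]
small [ 5.40690e+02 -3.36323e+02  7.57040e+01  1.69000e-01] [ 0.05 -0.63 -0.04  0.57  0.51  0.05 -0.52 -0.07  0.06]
pred big [[325.7 183.8]
 [327.  227.5]]
pred small84 [[ 99.9 154.7]
 [ 85.7 241.4]]
[ 5.00455e+02 -1.36746e+02  8.47880e+01  1.30000e-02] [ 0.77 -0.31  0.15  1.41 -0.94  1.18 -1.96  0.88  0.41 -0.14  0.68  0.88]
wells [[621.3 201.3]
 [727.9 170.2]]
[ 517.00557478 -141.43681419  372.67249863] [-0.28884751  0.33496831  1.85316477 -0.00201678  0.95169138 -1.84247549]
```

Request:
step_arm --targets '[[[-0.12,0,-0.7,0,0,0,1],[0,0,-0.7,0,0,0,1],[0,0,0,0,0,0,1],[0,0,0,0,0,0,1],[0,0,0,0,0,0,1]]]'

```text
t: 2.65
ee_pos: [508.9, -135.8, 306.1]
orientation: [0.024, 3.139, -0.001]
ft_force: [-0.5, 0.5, 0.0]
width: 88.0
grasp_force: 0.0
```

```bash
python3 -c "
from workcell import readout as r;o=r.get_obs();print(o['ee_pos'],o['orientation'],o['qvel'].round(3))"
```

```text
[ 508.88071378 -135.77310785  306.1292131 ] [ 2.37495661e-02  3.13908153e+00 -1.10109315e-03] [ 0.001 -0.002  0.003 -0.    -0.003 -0.001]
```

Request:
step_arm --targets '[[[0,0,-0.5,0,0,0,1],[0,0,-0.52,0,0,0,1],[0,0,0,0,0,0,1],[0,0,0,0,0,0,0],[0,0,0,0,0,0,0]]]'

```text
t: 3.28
ee_pos: [508.8, -135.9, 255.0]
orientation: [0.024, 3.139, -0.001]
ft_force: [-0.4, 0.2, 0.2]
width: 71.1
grasp_force: 0.0
```

Request:
step_arm --targets '[[[0,0,0,0,0,0,0],[0,0,0,0,0,0,0],[0,0,0,0,0,0,0],[0,0,0,0,0,0,0],[0,0,0,0,0,0,0]]]'

```text
t: 3.9
ee_pos: [508.3, -136.0, 253.7]
orientation: [0.024, 3.141, -0.001]
ft_force: [-0.5, -2.2, 1.0]
width: 29.4
grasp_force: 30.0
```

Request:
step_arm --targets '[[[0,0,0.6,0,0,0,0],[0,0,1,0,0,1,0],[-0.17,0.29,0.5,0,0,1.0,0],[-0.17,0.29,0,0,0,1.0,0],[-0.17,0.29,0,0,0,1.0,0]]]'

```text
t: 4.53
ee_pos: [482.4, -91.7, 359.1]
orientation: [-0.416, 3.113, 0.0]
ft_force: [0.3, 0.7, -1.0]
width: 29.5
grasp_force: 30.0
```

Request:
step_arm --targets '[[[-0.131,0.223,0,0,0,0.3,0],[-0.131,0.223,0,0.27,-0.923,0,0],[-0.131,0.223,0,0.27,-0.923,0,0],[-0.131,0.223,0,0.27,-0.923,0,0],[-0.131,0.223,0,0.27,-0.923,0,0]]]'

```text
t: 5.15
ee_pos: [449.7, -36.0, 358.5]
orientation: [-0.406, 2.845, 0.056]
ft_force: [-0.8, 0.1, -0.5]
width: 29.4
grasp_force: 30.0
```

Request:
step_arm --targets '[[[-0.131,0.223,0,0.27,-0.923,0,0],[-0.131,0.223,0,0.27,-0.923,0,0],[-0.131,0.223,0,0.27,-0.923,0,0],[-0.131,0.223,0,0.27,-0.923,0,0],[-0.131,0.223,0,0.27,-0.923,0,0]]]'

```text
t: 5.78
ee_pos: [417.9, 23.2, 362.6]
orientation: [-0.354, 2.522, 0.107]
ft_force: [0.7, -1.5, -0.3]
width: 29.5
grasp_force: 30.1
```

Request:
step_arm --targets '[[[-0.131,0.223,0,0.27,-0.923,0,0],[-0.131,0.223,0,0.27,-0.923,0,0],[-0.131,0.223,0,0.27,-0.923,0,0],[0,0,0,0.27,-0.923,0,0],[0,0,0,0,0,0,0]]]'

```text
t: 6.4
ee_pos: [406.9, 76.1, 414.9]
orientation: [-0.309, 2.321, 0.113]
ft_force: [-0.0, -0.0, -0.9]
width: 29.5
grasp_force: 30.0
```

```bash
cat > st.py <<'E'
from look import *
import sys
w=look(sys.argv[1]);d={"wrist":w,"top":get_image("top"),"scene":get_image("scene")}
pickle.dump(d,open(sys.argv[1]+".pkl","wb"))
o=readout.get_obs();R=cv2.Rodrigues(o["orientation"])[0];print("grasp",(o["ee_pos"]+163*R[:,2]).round(1),"R",R.round(3).tolist())
x0=205;y0=150
a=cv2.resize(d["top"]["pixels"][140:250,205:325,::-1],None,fx=5,fy=5,interpolation=2)
b=cv2.resize(d["scene"]["pixels"][110:240,290:410,::-1],None,fx=4.2,fy=4.2,interpolation=2)
b=b[:546];H=max(a.shape[0],b.shape[0])
b=cv2.resize(b,(200*1,int(b.shape[0]*200/b.shape[1]))) if 0 else b
cv2.imwrite(f"pics/{sys.argv[1]}t.png",a);cv2.imwrite(f"pics/{sys.argv[1]}s.png",b)
E
python3 st.py p1
```

```text
6.45 [406.6  75.9 414.1] tool y [-0.256  0.967 -0.013] z [ 0.697  0.175 -0.696] w 29.4 29.998373687267303 q [ 0.13  0.    2.27  0.87  0.11 -2.54]
grasp [519.7 104.1 299.5] R [[-0.672, -0.256, 0.695], [-0.187, 0.967, 0.174], [-0.717, -0.013, -0.697]]
```

Tilting straight forward runs joints 5 and 6 into their range limits. I'll come in diagonally instead, with the heading yawed to about −29°. That also keeps clear of the back bank and the switch.

Request:
step_arm --targets '[[[0,0.13,0,0,0,-1,0],[0,0.13,0,0,0,-1,0],[0,0.13,0,0,0,-1,0],[0,0.13,0,0,0,-1,0],[0,0.13,0,0,0,-1,0]]]'

```text
t: 7.18
ee_pos: [404.2, 88.3, 413.9]
orientation: [-0.167, 2.378, 0.058]
ft_force: [-0.4, 0.3, -1.6]
width: 29.6
grasp_force: 30.0
```

Request:
step_arm --targets '[[[0,0.13,0,0,0,-1,0],[0,0.13,0,0,0,-1,0],[0,0.13,0,0,0,-1,0],[0,0.13,0,0,0,-1,0],[0,0.13,0,0,0,-1,0]]]'

```text
t: 7.8
ee_pos: [403.6, 117.4, 413.2]
orientation: [0.2, 2.384, -0.086]
ft_force: [0.2, 0.6, -0.9]
width: 29.1
grasp_force: 30.0
```

Request:
step_arm --targets '[[[0,0.13,0,0,0,-0.8,0],[0,0,-0.3,0,0,0,0],[0,0,-0.3,0,0,0,0],[0,0,0,0,0,0,0],[0,0,0,0,0,0,0]]]'

```text
t: 8.43
ee_pos: [403.8, 124.0, 383.9]
orientation: [0.263, 2.378, -0.11]
ft_force: [0.6, 0.2, -0.6]
width: 29.5
grasp_force: 30.0
```

```bash
cat > q.py <<'E'
from workcell import readout
import cv2,numpy as np
o=readout.get_obs();R=cv2.Rodrigues(o["orientation"])[0];z=R[:,2]
print(o["t"],o["ee_pos"].round(1),"q",o["qpos"].round(2),"G",(o["ee_pos"]+163*z).round(1))
print("tilt",np.degrees(np.arccos(-z[2])).round(2),"yaw",np.degrees(np.arctan2(z[1],z[0])).round(2),"tool y",R[:,1].round(3),o["ft_force"].round(1),round(o["width"],1))
# brush axis in tool frame at pick: h cos40 + z sin40, tool vertical, tool x=-h
b=R@np.array([-np.cos(.698),0,-np.sin(.698)]);print("brush axis",b.round(3))
c=np.cross(b,[0,0,1]);a=np.arcsin(np.linalg.norm(c));print("fix rot units",(c/np.linalg.norm(c)*np.degrees(a)/4).round(2))
E
python3 q.py
```

```text
8.425 [403.8 124.  383.9] q [ 0.39  0.1   2.24 -1.25  0.43  0.12] G [512.2  98.9 264.8]
tilt 43.06 yaw -13.03 tool y [ 0.221  0.975 -0.005] [ 0.6  0.2 -0.6] 29.5
brush axis [ 0.119 -0.022  0.993]
fix rot units [-0.32 -1.71  0.  ]
```

Request:
step_arm --targets '[[[0.02,0.1,-0.16,-0.16,-0.855,0,0],[0.02,0.1,-0.16,-0.16,-0.855,0,0],[0.02,0.1,-0.16,0,0,-1,0],[0.02,0.1,-0.16,0,0,-1,0],[0,0.1,-0.16,0,0,-1,0]]]'

```text
t: 9.05
ee_pos: [414.5, 156.0, 381.5]
orientation: [0.507, 2.273, -0.23]
ft_force: [0.7, 0.1, -1.2]
width: 29.5
grasp_force: 30.0
```

Request:
step_arm --targets '[[[0,0,0,0,0,-1,0],[0,0,0,0,0,0,0],[0,0,0,0,0,0,0],[0,0,0,0,0,0,0],[0,0,0,0,0,0,0]]]'

```text
t: 9.68
ee_pos: [414.0, 155.3, 380.7]
orientation: [0.584, 2.259, -0.264]
ft_force: [-0.5, 0.1, -0.3]
width: 29.6
grasp_force: 30.0
```

```bash
python3 q.py; python3 st.py p2
```

```text
9.675 [414.  155.3 380.7] q [ 0.51  0.18  2.18 -1.25  0.72  0.42] G [518.   96.4 269.9]
tilt 47.14 yaw -29.55 tool y [ 0.488  0.873 -0.007] [-0.5  0.1 -0.3] 29.6
brush axis [ 0.047 -0.018  0.999]
fix rot units [-0.26 -0.67  0.  ]
9.725 [414.  155.3 380.7] tool y [ 0.488  0.873 -0.007] z [ 0.638 -0.362 -0.68 ] w 29.8 29.998829215765 q [ 0.51  0.18  2.18 -1.25  0.72  0.42]
grasp [518.   96.4 269.7] R [[-0.596, 0.488, 0.638], [0.327, 0.873, -0.362], [-0.733, -0.007, -0.68]]
```

View pics/p2.png

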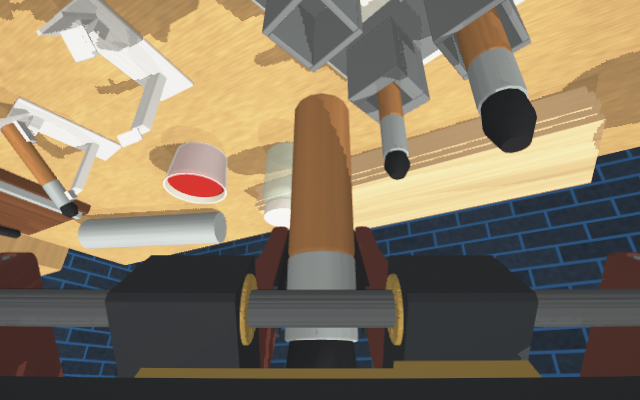

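The brush is held nearly vertical, with its butt ellipse around (322,100). The wide well's rim corners show at about (265,10), (307,70) and (362,28), so I'll check these against the predictions.

```bash
cat > c2.py <<'E'
from fit import W,D,T,L,up
from h import *
w=pickle.load(open("p2.pkl","rb"))["wrist"]
for c in((-90,),(-10,)):
    P=W(D,[(-45+a,c[0]+b,104) for a,b in((-25,-25),(-25,25),(25,25),(25,-25))]);print(proj(w,P).round(0).tolist())
# back wells outer corners
    P=W(D,[(45+a,c[0]+b,104) for a,b in((-25,-25),(-25,25),(25,25),(25,-25))]);print("back",proj(w,P).round(0).tolist())
R=np.array([[-0.596, 0.488, 0.638], [0.327, 0.873, -0.362], [-0.733, -0.007, -0.68]])
b=R@np.array([-np.cos(.698),0,-np.sin(.698)]);G=np.array([518,96.4,269.7])
for s in(0,84,118):
    ctr=G+(s-84)*b;c=ray(w,[(0,0)])[0];v=c-ctr;v-=b*(b@v);print(s,proj(w,[ctr,ctr+15*v/np.linalg.norm(v),ctr+15*R[:,1],ctr-15*R[:,1]]).round(0).tolist())
# well centres from back-top view: mouth inner corners in crop1
uv=up([(462,258),(535,238),(556,312),(480,333)],6,[205,160]);print("wide outer mean @104",at_z(T,uv,104).mean(0))
uv=up([(333,304),(383,293),(400,342),(347,357)],6,[205,160]);print("narrow inner mean @104",at_z(T,uv,104).mean(0), at_z(T,uv,104).round(0).tolist())
E
python3 c2.py | tail -12
```

```text
[ 5.03654827e+02 -1.34464279e+02  7.21906976e+01 -3.28831626e-02] [ 0.2234487  -0.90946178 -0.02942385  0.89899875 -0.04066031  0.29816186]
small rest [ 5.43460130e+02 -3.37627471e+02  1.66030915e-01] 1.0665822097287503
[ 5.42815928e+02 -3.37338657e+02  5.85222154e+01  1.52001582e-01] [ 0.00617852 -0.66062719  0.04424828  0.64199115 -0.07014667  0.07826181]
[[261.0, 34.0], [310.0, -19.0], [364.0, 33.0], [314.0, 74.0]]
back [[348.0, 101.0], [398.0, 67.0], [432.0, 100.0], [384.0, 128.0]]
[[348.0, -59.0], [429.0, -145.0], [478.0, -59.0], [401.0, 3.0]]
back [[433.0, 42.0], [506.0, -8.0], [534.0, 42.0], [466.0, 81.0]]
0 [[322.0, 117.0], [322.0, 98.0], [349.0, 117.0], [295.0, 117.0]]
84 [[323.0, 267.0], [323.0, 258.0], [356.0, 267.0], [289.0, 267.0]]
118 [[323.0, 350.0], [323.0, 348.0], [360.0, 350.0], [286.0, 350.0]]
wide outer mean @104 [514.47931746  87.39422014 104.        ]
narrow inner mean @104 [494.02616537 163.51971853 104.        ] [[505.0, 181.0, 104.0], [511.0, 154.0, 104.0], [484.0, 145.0, 104.0], [476.0, 173.0, 104.0]]
```

```bash
python3 -c "
import cv2
a=cv2.imread('pics/p2.png')[0:165,250:550];cv2.imwrite('pics/p2c.png',cv2.resize(a,None,fx=2.6,fy=2.6,interpolation=2))"
```

```text
(no output)
```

View pics/p2c.png

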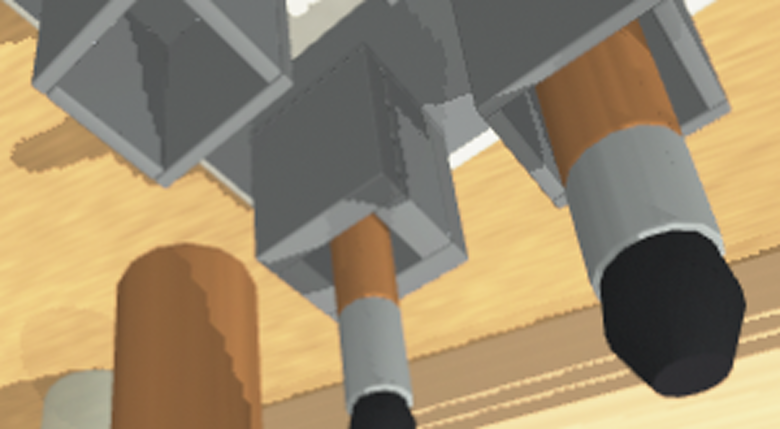

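The model agrees within about 2 px. The dryer refits to this close view, and the handle sits about 3 mm lower in the grip (s ≈ 87 mm).

```bash
cat > c3.py <<'E'
from fit import W,D,T
from h import *
from scipy.optimize import least_squares
w=pickle.load(open("p2.pkl","rb"))["wrist"]
c=lambda cx,cy:[(cx-25,cy+(-25),104),(cx+25,cy+25,104),(cx+25,cy-25,104)]
Lp=c(-45,-90)+c(45,-90)
uv=np.array([(35,85),(291,82),(165,186),(257,260),(467,258),(340,320)],float)/2.6+[250,0]
f=least_squares(lambda p:(proj(w,W(p,Lp))-uv).ravel(),D);print("wristfit",f.x,f.fun.round(1));Dw=f.x
for q in(D,Dw):print(W(q,[(-45,-90,104),(-45,-10,104),(0,110,62)]).round(1).tolist())
E
python3 c3.py|tail -4
```

```text
[ 5.42815928e+02 -3.37338657e+02  5.85222154e+01  1.52001582e-01] [ 0.00617852 -0.66062719  0.04424828  0.64199115 -0.07014667  0.07826181]
wristfit [5.34755348e+02 1.87212527e+02 2.75280054e-01] [-3.2 -1.4  1.9  0.  -0.4  0.9 -1.5 -0.7  1.7  0.6  2.1  4. ]
[[517.5, 87.6, 104.0], [495.0, 164.4, 104.0], [504.4, 292.2, 62.0]]
[[515.9, 88.4, 104.0], [494.2, 165.4, 104.0], [504.9, 293.1, 62.0]]
```

Request:
step_arm --targets '[[[-0.06,-0.06,-0.3,-0.26,-0.67,0,0],[-0.06,-0.06,-0.4,0,0,0,0],[0,0,-0.4,0,0,0,0],[0,0,-0.4,0,0,0,0],[0,0,0,0,0,0,0]]]'

```text
t: 10.45
ee_pos: [414.0, 168.9, 341.7]
orientation: [0.605, 2.26, -0.295]
ft_force: [-0.5, 0.1, 0.4]
width: 29.6
grasp_force: 30.0
```

Request:
step_arm --targets '[[[0,0,0,0,0,0,0],[0,0,0,0,0,0,0],[0,0,0,0,0,0,0],[0,0,0,0,0,0,0],[0,0,0,0,0,0,0]]]'

```text
t: 11.08
ee_pos: [413.9, 168.4, 342.9]
orientation: [0.607, 2.258, -0.293]
ft_force: [0.2, 0.0, -0.5]
width: 29.7
grasp_force: 30.0
```

```bash
python3 q.py
```

```text
11.075 [413.9 168.4 342.9] q [ 0.55  0.27  2.18 -1.31  0.74  0.55] G [515.4 105.6 231.9]
tilt 47.09 yaw -31.76 tool y [ 0.509  0.86  -0.022] [ 0.2  0.  -0.5] 29.7
brush axis [ 0.055 -0.007  0.998]
fix rot units [-0.11 -0.79  0.  ]
```

Joint 4 now sits at its −1.31 limit. I'll fit a simple kinematic model from the logged poses and look for a heading and grasp branch that keeps clear of the limits.

```bash
cat > kin.py <<'E'
import numpy as np
from scipy.spatial.transform import Rotation as Ro
J=[([1.327,.423,1.63,0,1.089,-.019],[139.289,609.266,404.675]),([-.28885,.33497,1.85316,-.002,.95169,-1.84248],[517.0,-141.44,372.67]),
([.13,0,2.27,.87,.11,-2.54],[406.6,75.9,414.1]),([.39,.1,2.24,-1.25,.43,.12],[403.8,124,383.9]),([.51,.18,2.18,-1.25,.72,.42],[414,155.3,380.7]),([.55,.27,2.18,-1.31,.74,.55],[413.9,168.4,342.9])]
Z=lambda a:Ro.from_euler('z',a).as_matrix();Y=lambda a:Ro.from_euler('y',a).as_matrix()
def Rt(q):return Z(q[0])@Y(q[1]+q[2])@Z(q[3])@Y(q[4])@Z(q[5])
A=[];b=[]
for q,p in J:
    t=Z(-q[0])@Rt(q)[:,2];s=q[1]+q[2];pp=Z(-q[0])@np.array(p)
    A+=[[1,0,np.sin(q[1]),np.sin(s),np.cos(s),t[0]],[0,1,np.cos(q[1]),np.cos(s),-np.sin(s),t[2]]];b+=[pp[0],pp[2]]
x,res,rk,sv=np.linalg.lstsq(np.array(A),np.array(b),rcond=None)
a,d,L1,L2,e,L3=x
lo=np.array([-3,-.9,.09,-1.31,.11,-2.54]);hi=np.array([3,2.11,2.58,4.45,2.69,2.54])
def ik(p,R):
    c=np.array(p)-L3*R[:,2];q1=np.arctan2(c[1],c[0]);r=np.hypot(c[0],c[1])-a;z=c[2]-d
    M=np.hypot(L2,e);ph=np.arctan2(e,L2);D=r*r+z*z
    k=(D-L1**2-M**2)/(2*L1*M)
    if abs(k)>1:return []
    g=np.arccos(k);q3=g-ph;q2=np.arctan2(r,z)-np.arctan2(M*np.sin(g),L1+M*np.cos(g))
    E=(Z(q1)@Y(q2+q3)).T@R;o=[]
    q5=np.arccos(E[2,2])
    q4=np.arctan2(E[1,2],E[0,2]);q6=np.arctan2(E[2,1],-E[2,0])
    for k4 in(0,2*np.pi):
        for k6 in(0,2*np.pi,-2*np.pi):
            q=np.array([q1,q2,q3,q4+k4,q5,q6+k6])
            if np.all(q>=lo-1e-2)&np.all(q<=hi+1e-2):o.append(q)
    return o
def pose(G,yaw,tilt,flip=0):
    h=np.array([np.cos(yaw),np.sin(yaw),0]);t=np.sin(tilt)*h-np.cos(tilt)*np.array([0,0,1]);y=np.array([-np.sin(yaw),np.cos(yaw),0])*(-1 if flip else 1)
    R=np.c_[np.cross(y,t),y,t];return np.array(G)-163*t,R
if __name__=="__main__":
    print(x.round(1),np.round(np.array(A)@x-b,1))
    for q,p in J[:2]+J[-1:]:print(Ro.from_matrix(Rt(q)).as_rotvec().round(3))
    for nm,G in(("big",(516.5,88,131)),("small",(494.5,165,131)),("bigup",(516.5,88,231)),("smallup",(494.5,165,231))):
        for fl in(0,1):
            for yaw in range(-90,121,15):
                s=ik(*pose(G,np.radians(yaw),np.radians(50),fl))
                if s:print(nm,fl,yaw,[v.round(2).tolist() for v in s])
E
python3 kin.py
```

```text
[ -1.4 319.7 557.  490.1  78.9 125.4] [ 0.   0.4  0.1 -0.4 -0.3 -0.2  1.3  1.3 -1.6 -1.7  0.4  0.6]
[ 1.958 -2.456  0.   ]
[ 2.203 -2.239  0.004]
[-1.29   2.225 -0.985]
big 0 -75 [[0.58, 0.65, 1.89, -0.91, 1.17, 2.51]]
big 0 -60 [[0.6, 0.6, 2.01, -1.11, 1.02, 2.51]]
big 0 75 [[-0.27, 0.59, 2.05, 1.18, 0.98, -2.52]]
big 0 90 [[-0.25, 0.63, 1.92, 0.96, 1.13, -2.51]]
big 0 105 [[-0.22, 0.68, 1.8, 0.79, 1.27, -2.54]]
big 1 -90 [[0.54, 0.7, 1.77, -0.75, 1.31, -0.59]]
big 1 -75 [[0.58, 0.65, 1.89, -0.91, 1.17, -0.63]]
big 1 -60 [[0.6, 0.6, 2.01, -1.11, 1.02, -0.63]]
big 1 -15 [[0.45, 0.5, 2.34, 4.08, 0.67, -0.32]]
big 1 0 [[0.29, 0.49, 2.4, 3.52, 0.63, -0.12]]
big 1 15 [[0.1, 0.49, 2.4, 2.93, 0.63, 0.07]]
big 1 30 [[-0.07, 0.5, 2.36, 2.36, 0.65, 0.26]]
big 1 45 [[-0.19, 0.52, 2.28, 1.86, 0.72, 0.44]]
big 1 60 [[-0.25, 0.55, 2.17, 1.47, 0.84, 0.57]]
big 1 75 [[-0.27, 0.59, 2.05, 1.18, 0.98, 0.63]]
big 1 90 [[-0.25, 0.63, 1.92, 0.96, 1.13, 0.63]]
big 1 105 [[-0.22, 0.68, 1.8, 0.79, 1.27, 0.6]]
big 1 120 [[-0.16, 0.73, 1.69, 0.64, 1.41, 0.55]]
small 0 -75 [[0.71, 0.67, 1.82, -0.81, 1.25, 2.53
[... 2890 characters left out ...]
3, -0.66]]
smallup 1 -75 [[0.71, 0.51, 1.8, -0.78, 1.38, -0.74]]
smallup 1 -60 [[0.75, 0.44, 1.92, -0.92, 1.22, -0.81]]
smallup 1 -45 [[0.76, 0.38, 2.05, -1.08, 1.05, -0.86]]
smallup 1 -30 [[0.74, 0.31, 2.16, -1.29, 0.86, -0.89]]
smallup 1 0 [[0.54, 0.2, 2.34, 4.29, 0.45, -0.73]]
smallup 1 15 [[0.37, 0.17, 2.38, 3.42, 0.29, -0.2]]
smallup 1 30 [[0.18, 0.18, 2.37, 2.32, 0.36, 0.56]]
smallup 1 45 [[0.03, 0.22, 2.31, 1.73, 0.56, 0.83]]
smallup 1 60 [[-0.07, 0.28, 2.21, 1.4, 0.77, 0.89]]
smallup 1 75 [[-0.11, 0.35, 2.1, 1.17, 0.97, 0.88]]
smallup 1 90 [[-0.11, 0.41, 1.98, 0.99, 1.14, 0.83]]
smallup 1 105 [[-0.09, 0.48, 1.86, 0.84, 1.31, 0.77]]
smallup 1 120 [[-0.04, 0.54, 1.74, 0.71, 1.46, 0.7]]
```

```bash
sed -i "s|q6=np.arctan2(E\[2,1\],-E\[2,0\])|q6=np.arctan2(E[2,1],-E[2,0])-np.pi/2|; s|@Y(q\[4\])@Z(q\[5\])|@Y(q[4])@Z(q[5]+np.pi/2)|" kin.py
python3 - <<'E'
from kin import *
for q,p in J[:2]+J[-1:]:print(Ro.from_matrix(Rt(q)).as_rotvec().round(3))
r=np.radians
for gz in(131,160,180):
  for yaw in(-45,-37,-30,-22,-15,-8):
    for t in range(50,25,-1):
        s=[v for v in ik(*pose((516.5,88,gz),r(yaw),r(t))) if v[3]>-1.3 and v[3]<0]
        if s: print(gz,yaw,t,s[0].round(2));break
print("flip1 pick big",[v.round(2) for v in ik(*pose((508.5,-136,92),r(-1),0,1))])
print("flip1 pick small",[v.round(2) for v in ik(*pose((553,-335,86),r(9.5),0,1))])
for G in((516.5,88,131),(516.5,88,231),(494.5,165,131),(494.5,165,231)):
  for yaw in(15,30,45,60):
    print(G,yaw,[v.round(2) for v in ik(*pose(G,r(yaw),r(50),1))])
E
```

```text
[-3.520e-01 -3.122e+00  1.000e-03]
[ 2.50e-02  3.14e+00 -3.00e-03]
[ 0.6    2.257 -0.285]
131 -45 45 [ 0.56  0.52  2.13 -1.29  0.8   0.87]
131 -37 38 [ 0.48  0.45  2.16 -1.27  0.62  0.67]
131 -30 35 [ 0.43  0.42  2.18 -1.29  0.51  0.53]
131 -22 32 [ 0.37  0.39  2.2  -1.26  0.39  0.34]
131 -15 31 [ 0.33  0.38  2.21 -1.29  0.3   0.22]
131 -8 30 [ 0.28  0.37  2.22 -1.26  0.22  0.05]
160 -45 48 [ 0.58  0.48  2.13 -1.29  0.86  0.85]
160 -37 42 [ 0.51  0.41  2.17 -1.3   0.69  0.69]
160 -30 38 [ 0.45  0.37  2.19 -1.29  0.56  0.53]
160 -22 35 [ 0.39  0.34  2.21 -1.27  0.43  0.35]
160 -15 33 [ 0.34  0.32  2.22 -1.23  0.33  0.16]
160 -8 33 [ 0.3   0.3   2.24 -1.29  0.24  0.09]
180 -45 50 [ 0.6   0.45  2.13 -1.28  0.9   0.84]
180 -37 44 [ 0.53  0.38  2.17 -1.3   0.73  0.68]
180 -30 40 [ 0.47  0.33  2.19 -1.29  0.6   0.53]
180 -22 37 [ 0.41  0.3   2.21 -1.28  0.46  0.35]
180 -15 35 [ 0.35  0.27  2.23 -1.23  0.36  0.17]
180 -8 34 [ 0.3   0.26  2.24 -1.19  0.26 -0.02]
flip1 pick big [array([-0.26,  0.51,  1.93,  0.  ,  0.7 ,  1.33])]
flip1 pick small [array([-0.54,  0.65,  1.66,  0.  ,  0.83,  0.8
[... 464 characters left out ...]
[-0.19,  0.26,  2.25,  1.52,  0.69, -0.69])]
(516.5, 88, 231) 60 [array([-0.25,  0.32,  2.15,  1.26,  0.89, -0.68])]
(494.5, 165, 131) 15 [array([ 0.37,  0.49,  2.41,  3.28,  0.63, -1.61])]
(494.5, 165, 131) 30 [array([ 0.18,  0.49,  2.4 ,  2.69,  0.64, -1.43])]
(494.5, 165, 131) 45 [array([ 0.03,  0.5 ,  2.34,  2.14,  0.68, -1.24])]
(494.5, 165, 131) 60 [array([-0.07,  0.53,  2.24,  1.68,  0.76, -1.07])]
(494.5, 165, 231) 15 [array([ 0.37,  0.17,  2.38,  3.42,  0.29, -1.77])]
(494.5, 165, 231) 30 [array([ 0.18,  0.18,  2.37,  2.32,  0.36, -1.01])]
(494.5, 165, 231) 45 [array([ 0.03,  0.22,  2.31,  1.73,  0.56, -0.74])]
(494.5, 165, 231) 60 [array([-0.07,  0.28,  2.21,  1.4 ,  0.77, -0.68])]
```

The model reproduces the logged poses. With the present grasp, yaw −45° and tilt 46.5° is reachable, with about 13 mm of clearance to the back brushes. The brush will lean about 3.5°, which fits the well. I'll make a helper that turns target poses into row units.

```bash
cat > go.py <<'E'
import sys
from kin import *
from workcell import readout
def go(Gt,yaw,tilt,flip,n,s0=0,lean=0):
    p,R=pose(Gt,np.radians(yaw),np.radians(tilt),flip)
    o=readout.get_obs();R0=Ro.from_rotvec(o["orientation"]).as_matrix()
    v=Ro.from_matrix(R@R0.T).as_rotvec()
    print("row x%d"%n,np.r_[(p-o["ee_pos"])/50/n,np.degrees(v)/4/n].round(3).tolist(),"ik",[q.round(2).tolist() for q in ik(p,R)],"rows min",max(np.abs(np.r_[(p-o["ee_pos"])/50,np.degrees(v)/4])).round(1))
if __name__=="__main__":
    a=[float(x) for x in sys.argv[1:]];go(a[:3],a[3],a[4],int(a[5]),int(a[6]))
E
# brush point s=30 at well centre: G = well + (87-30)*sin(lean)*h
python3 - <<'E'
from go import *
h=np.array([np.cos(np.radians(-45)),np.sin(np.radians(-45)),0])
for gz in(210,145):
    G=np.array([516.5,88,gz])+57*np.sin(np.radians(3.5))*h;print(G);go(G,-45,46.5,0,5)
E
```

```text
[518.96056667  85.53943333 210.        ]
row x5 [0.086, 0.003, -0.083, 0.067, -0.015, -0.72] ik [[0.56, 0.36, 2.11, -1.17, 0.88, 0.66]] rows min 3.6
[518.96056667  85.53943333 145.        ]
row x5 [0.086, 0.003, -0.343, 0.067, -0.015, -0.72] ik [[0.56, 0.5, 2.13, -1.3, 0.83, 0.86]] rows min 3.6
```

Request:
step_arm --targets '[[[0.086,0,0,0.067,-0.015,-0.72,0],[0.086,0,0,0.067,-0.015,-0.72,0],[0.086,0,-0.1,0.067,-0.015,-0.72,0],[0.086,0,-0.1,0.067,-0.015,-0.72,0],[0.086,0,-0.1,0.067,-0.015,-0.72,0]]]'

```text
t: 11.7
ee_pos: [435.7, 168.5, 327.2]
orientation: [0.908, 2.183, -0.391]
ft_force: [-0.6, -0.0, -1.1]
width: 29.3
grasp_force: 30.0
```

Request:
step_arm --targets '[[[0,0,0,0,0,0,0],[0,0,0,0,0,0,0],[0,0,0,0,0,0,0],[0,0,0,0,0,0,0],[0,0,0,0,0,0,0]]]'

```text
t: 12.32
ee_pos: [435.3, 168.5, 327.9]
orientation: [0.904, 2.184, -0.388]
ft_force: [0.0, 0.6, -0.7]
width: 29.5
grasp_force: 30.0
```

```bash
python3 q.py; python3 go.py 519 85.5 205 -45 46.5 0 1;python3 go.py 519 85.5 145 -45 46.5 0 1
```

```text
12.325 [435.3 168.5 327.9] q [ 0.54  0.35  2.11 -1.17  0.87  0.64] G [518.9  84.9 215.7]
tilt 46.49 yaw -44.99 tool y [ 0.707  0.707 -0.   ] [ 0.   0.6 -0.7] 29.5
brush axis [ 0.043 -0.043  0.998]
fix rot units [-0.62 -0.62  0.  ]
row x1 [0.002, 0.012, -0.214, -0.002, -0.003, -0.002] ik [[0.56, 0.37, 2.11, -1.18, 0.87, 0.68]] rows min 0.2
row x1 [0.002, 0.012, -1.414, -0.002, -0.003, -0.002] ik [[0.56, 0.5, 2.13, -1.3, 0.83, 0.86]] rows min 1.4
```

Request:
step_arm --targets '[[[0,0.01,-0.2,0,0,0,0],[0,0,-0.2,0,0,0,0],[0,0,-0.2,0,0,0,0],[0,0,-0.1,0,0,0,0],[0,0,0,0,0,0,0]]]'

```text
t: 12.95
ee_pos: [435.3, 168.9, 292.2]
orientation: [0.904, 2.184, -0.39]
ft_force: [-0.0, -0.2, -0.9]
width: 29.4
grasp_force: 30.0
```

```bash
python3 q.py; python3 st.py p3;
```

```text
12.95 [435.3 168.9 292.2] q [ 0.54  0.42  2.13 -1.24  0.84  0.75] G [518.7  85.3 179.9]
tilt 46.47 yaw -45.08 tool y [ 0.707  0.707 -0.002] [-0.  -0.2 -0.9] 29.4
brush axis [ 0.045 -0.043  0.998]
fix rot units [-0.61 -0.64  0.  ]
13.0 [435.4 169.  292.5] tool y [ 0.707  0.707 -0.001] z [ 0.512 -0.513 -0.689] w 29.5 29.998577535152435 q [ 0.54  0.42  2.13 -1.24  0.84  0.75]
grasp [519.1  85.5 180.7] R [[-0.487, 0.707, 0.513], [0.487, 0.707, -0.513], [-0.725, 0.0, -0.688]]
```

View pics/p3.png

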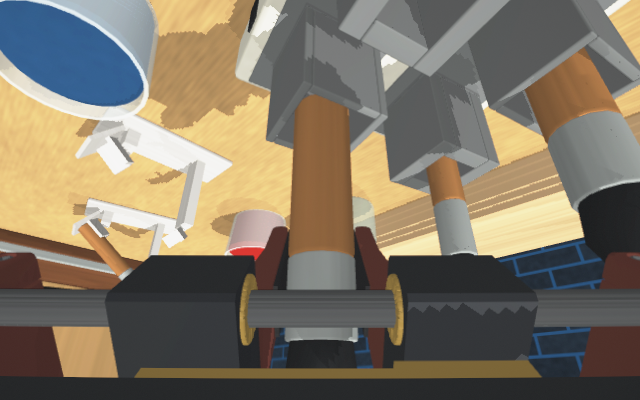

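The thick brush's butt is entering the wide well at (325,100), between its rims, with no contact force. I'll continue down and release.

Request:
step_arm --targets '[[[0,0,-0.2,0,0,0,0],[0,0,-0.2,0,0,0,0],[0,0,-0.15,0,0,0,0],[0,0,-0.1,0,0,0,0],[0,0,0,0,0,0,0]]]'

```text
t: 13.72
ee_pos: [435.5, 169.5, 260.3]
orientation: [0.905, 2.185, -0.39]
ft_force: [-0.9, 0.1, -1.0]
width: 29.7
grasp_force: 30.0
```

```bash
python3 q.py
```

```text
13.725 [435.5 169.5 260.3] q [ 0.54  0.49  2.13 -1.31  0.81  0.85] G [518.8  85.8 148. ]
tilt 46.43 yaw -45.12 tool y [ 0.707  0.707 -0.002] [-0.9  0.1 -1. ] 29.7
brush axis [ 0.045 -0.043  0.998]
fix rot units [-0.61 -0.65  0.  ]
```

```bash
python3 go.py 519.5 85 136 -45.1 45 0 3
```

```text
row x3 [0.018, -0.019, -0.06, 0.09, 0.079, -0.006] ik [[0.55, 0.51, 2.12, -1.29, 0.8, 0.85]] rows min 0.3
```

Then release partly, with an opening of about 50 mm.

Request:
step_arm --targets '[[[0.02,-0.02,-0.06,0.09,0.08,0,0],[0.02,-0.02,-0.06,0.09,0.08,0,0],[0.02,-0.02,-0.06,0.09,0.08,0,0],[0,0,0,0,0,0,0],[0,0,0,0,0,0,0.55]]]'

```text
t: 14.35
ee_pos: [438.7, 166.6, 252.0]
orientation: [0.915, 2.207, -0.379]
ft_force: [0.3, -0.0, 0.2]
width: 36.1
grasp_force: 0.0
```

Request:
step_arm --targets '[[[0,0,0,0,0,0,0.55],[0,0,0,0,0,0,0.55],[0,0,0,0,0,0,0.55],[0,0,0,0,0,0,0.55],[0,0,0,0,0,0,0.55]]]'

```text
t: 14.98
ee_pos: [438.6, 166.6, 252.0]
orientation: [0.915, 2.207, -0.378]
ft_force: [-0.5, 0.3, 0.8]
width: 48.0
grasp_force: 0.0
```

```bash
python3 q.py; python3 st.py p4
```

```text
14.975 [438.6 166.6 252. ] q [ 0.52  0.51  2.13 -1.31  0.78  0.85] G [520.1  85.1 136.7]
tilt 44.99 yaw -45.02 tool y [0.708 0.707 0.   ] [-0.5  0.3  0.8] 48.0
brush axis [ 0.061 -0.062  0.996]
fix rot units [-0.89 -0.88  0.  ]
15.025 [438.6 166.6 252. ] tool y [0.708 0.707 0.   ] z [ 0.5   -0.5   -0.707] w 48.3 0.0 q [ 0.52  0.51  2.13 -1.31  0.78  0.85]
grasp [520.1  85.1 136.7] R [[-0.499, 0.708, 0.5], [0.501, 0.707, -0.5], [-0.707, 0.0, -0.707]]
```

Request:
step_arm --targets '[[[-0.2,0.2,0.28,0,0,0,0.55],[-0.3,0.3,0.43,0,0,0,0.55],[-0.3,0.3,0.43,0,0,0,0.55],[-0.3,0.3,0.43,0,0,0,0.55],[0,0,0.8,0,0,0,0.55]]]'

```text
t: 15.75
ee_pos: [382.6, 222.2, 370.4]
orientation: [0.913, 2.209, -0.381]
ft_force: [0.1, 0.0, 0.2]
width: 48.4
grasp_force: 0.0
```

```bash
python3 q.py; python3 - <<'E'
from workcell import get_image
import pickle,cv2
d={n:get_image(n) for n in("top","scene")};pickle.dump(d,open("p5.pkl","wb"))
a=cv2.resize(d["top"]["pixels"][150:250,205:315,::-1],None,fx=5,fy=5,interpolation=2);b=cv2.resize(d["scene"]["pixels"][125:225,305:385,::-1],None,fx=5,fy=5,interpolation=2)
w=cv2.imread("pics/p4.png")
cv2.imwrite("pics/p5.png",cv2.hconcat([b,cv2.resize(a,None,fx=350/550,fy=1)[:500]]))
E
```

```text
15.75 [382.6 222.2 370.4] q [ 0.7   0.25  2.1  -0.99  1.    0.57] G [463.9 140.6 255.1]
tilt 44.95 yaw -45.08 tool y [ 0.706  0.708 -0.002] [0.1 0.  0.2] 48.4
brush axis [ 0.064 -0.061  0.996]
fix rot units [-0.87 -0.92  0.  ]
```

View pics/p5.png

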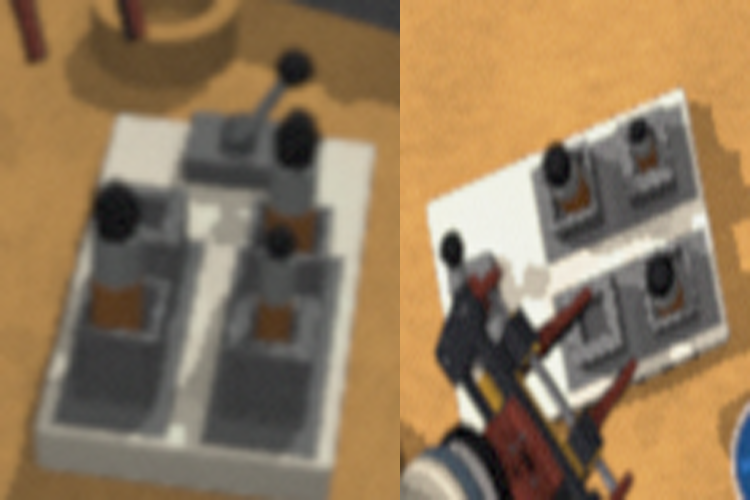

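The thick brush now stands upright in the wide well, with its bristles at (117,210) in the left crop and the same exposed height as its dry twin. The switch is still towards the back. Next is the thin brush with the same branch, since yaw −45°, tilt 50° is reachable at the narrow well.

Request:
step_arm --targets '[[[0.1,-0.3,0.1,0.995,0.995,0,1],[0.1,-0.3,0.1,0.995,0.995,0,1],[0.1,-0.3,0.1,0.995,0.995,0,1],[0.1,-0.3,0.1,0.995,0.995,0,1],[0.1,-0.3,0.1,0.995,0.995,0,1]]]'

```text
t: 16.48
ee_pos: [408.5, 145.9, 394.9]
orientation: [1.1, 2.65, -0.162]
ft_force: [-0.4, -0.7, -0.4]
width: 87.6
grasp_force: 0.0
```

Request:
step_arm --targets '[[[0.1,-0.3,0.1,0.995,0.995,0,1],[0.1,-0.3,0.1,0.995,0.995,0,1],[0.1,-0.3,0.1,0.995,0.995,0,1],[0.19,-0.62,0,0,0,0.97,1],[0.19,-0.62,0,0,0,0.97,1]]]'

```text
t: 17.1
ee_pos: [442.7, 38.4, 409.7]
orientation: [-1.002, -2.976, 0.001]
ft_force: [0.6, 0.5, 0.2]
width: 87.5
grasp_force: 0.0
```

Request:
step_arm --targets '[[[0.19,-0.62,0,0,0,0.97,1],[0.19,-0.62,0,0,0,0.97,1],[0.19,-0.62,0,0,0,0.97,1],[0.19,-0.62,0,0,0,0.97,1],[0.19,-0.62,0,0,0,0.97,1]]]'

```text
t: 17.73
ee_pos: [490.0, -116.7, 409.5]
orientation: [-0.486, -3.101, 0.001]
ft_force: [-0.4, -0.5, -0.1]
width: 87.6
grasp_force: 0.0
```

Request:
step_arm --targets '[[[0.19,-0.62,0,0,0,0.97,1],[0.19,-0.62,0,0,0,0.97,1],[0.19,-0.62,0,0,0,0.97,1],[0.19,-0.62,0,0,0,0.97,1],[0.19,-0.62,0,0,0,0.97,1]]]'

```text
t: 18.35
ee_pos: [537.5, -271.6, 409.2]
orientation: [0.043, -3.139, -0.0]
ft_force: [0.3, 0.1, 0.3]
width: 87.6
grasp_force: 0.0
```

Request:
step_arm --targets '[[[0.19,-0.62,-0.2,0,0,0.97,1],[0.19,-0.62,-0.2,0,0,0.97,1],[0,0,0,0,0,0,1],[0,0,0,0,0,0,1],[0,0,0,0,0,0,1]]]'

```text
t: 18.98
ee_pos: [556.4, -331.6, 390.5]
orientation: [0.254, -3.13, 0.0]
ft_force: [-0.6, -0.2, -0.5]
width: 88.0
grasp_force: 0.0
```

```bash
python3 q.py; python3 st.py p6; python3 go.py 553 -335.5 150 9.4 0 0 1;python3 - <<'E'
from fit2 import *
import contextlib
w=pickle.load(open("p6.pkl","rb"))["wrist"];im=w["pixels"].astype(int)
q=R["small"];ss=np.array([0,84,118])-68
P=proj(w,pts(w,q[:3],q[3],ss,10));print("pred",P.round(1))
# brown handle mask
m=((im[...,0]>90)&(im[...,0]-im[...,2]>50)&(im[...,0]<200)).astype(np.uint8)
for r in range(int(P[0,1])-30,int(P[2,1])+12,8):
    c0=int(P[1,0]);row=im[r,c0-60:c0+60:6];print(r,c0,[tuple(int(a)//10 for a in x) for x in row])
E
```

```text
18.975 [ 556.4 -331.6  390.5] q [-0.56  0.47  1.59 -0.    1.08 -2.29] G [ 556.3 -331.6  227.5]
tilt 0.05 yaw -168.98 tool y [-0.161  0.987 -0.   ] [-0.6 -0.2 -0.5] 88.0
brush axis [0.757 0.124 0.642]
fix rot units [  2.02 -12.35   0.  ]
19.025 [ 556.5 -331.6  390.7] tool y [-0.161  0.987 -0.   ] z [-0.001 -0.    -1.   ] w 87.8 0.0 q [-0.56  0.47  1.59 -0.    1.08 -2.29]
grasp [ 556.6 -331.8  227.9] R [[-0.987, -0.162, -0.0], [-0.162, 0.987, -0.001], [0.0, -0.001, -1.0]]
row x1 [-0.072, -0.075, -1.557, 0.009, -0.003, 0.026] ik [[-0.55, 0.56, 1.63, 0.0, 0.94, -2.28]] rows min 1.6
big [ 5.02920e+02 -1.34044e+02  8.76160e+01 -5.00000e-03] [ 0.02 -1.16 -0.45  0.52  0.23  0.13 -0.84 -0.06  0.28]
small [ 5.40681e+02 -3.36204e+02  7.56600e+01  1.64000e-01] [ 0.03 -0.63 -0.02  0.56  0.51  0.02 -0.54 -0.04  0.12]
pred [[318.8 101.7]
 [318.9 182.4]
 [318.9 221.4]]
71 318 [(21, 17, 11), (21, 16, 10), (21, 17, 11), (22, 17, 11), (22, 17, 11), (21, 17, 11), (21, 17, 10), (21, 16, 10), (20, 16, 10), (20, 15, 10), (19, 15, 10), (19, 15, 9), (19, 15, 9), (19, 15, 9), (19, 15, 10), (20, 16, 10), (19, 
[... 4991 characters left out ...]
14), (15, 15, 15), (15, 15, 15), (14, 13, 13), (22, 22, 21), (22, 22, 22), (21, 17, 11), (21, 17, 11), (21, 16, 10), (21, 16, 10), (21, 16, 10)]
223 318 [(21, 16, 10), (21, 16, 10), (21, 17, 11), (21, 16, 10), (21, 17, 11), (21, 17, 11), (21, 16, 11), (19, 16, 11), (10, 10, 10), (3, 3, 3), (3, 3, 3), (3, 3, 3), (17, 17, 16), (20, 16, 10), (20, 16, 10), (21, 17, 11), (21, 16, 10), (21, 16, 10), (20, 16, 10), (21, 16, 10)]
231 318 [(21, 16, 10), (21, 17, 10), (22, 18, 11), (22, 18, 11), (21, 16, 10), (21, 16, 10), (21, 17, 11), (21, 16, 10), (2, 2, 2), (3, 3, 3), (3, 4, 4), (3, 3, 4), (18, 15, 9), (21, 16, 10), (21, 17, 11), (21, 17, 11), (21, 16, 10), (21, 16, 10), (21, 16, 10), (21, 16, 10)]
```

The wrist pixels put the thin brush within about 1-2 mm of prediction: ferrule edges at rows ~180/219 and centre column ~317. Going down to grasp.

Request:
step_arm --targets '[[[-0.08,-0.09,-0.8,0,0,0.026,1],[0,0,-0.8,0,0,0,1],[0,0,-0.7,0,0,0,1],[0,0,-0.53,0,0,0,1],[0,0,0,0,0,0,1]]]'

```text
t: 19.75
ee_pos: [551.9, -336.1, 247.2]
orientation: [0.257, -3.127, -0.003]
ft_force: [0.1, -0.2, 0.5]
width: 87.6
grasp_force: 0.0
```

Request:
step_arm --targets '[[[0,0,0,0,0,0,0],[0,0,0,0,0,0,0],[0,0,0,0,0,0,0],[0,0,0,0,0,0,0],[0,0,0,0,0,0,0]]]'

```text
t: 20.38
ee_pos: [552.6, -336.9, 249.2]
orientation: [0.257, -3.131, 0.001]
ft_force: [-0.0, 0.0, 0.5]
width: 41.1
grasp_force: 0.0
```

Request:
step_arm --targets '[[[0,0,0,0,0,0,0],[0,0,0,0,0,0,0],[0,0,0,0,0,0,0],[0,0,0,0,0,0,0],[0,0,0,0,0,0,0]]]'

```text
t: 21.0
ee_pos: [552.5, -336.2, 248.9]
orientation: [0.257, -3.13, -0.002]
ft_force: [-0.8, 4.9, 3.6]
width: 19.3
grasp_force: 30.0
```

```bash
python3 q.py
```

```text
21.0 [ 552.5 -336.2  248.9] q [-0.57  0.65  1.66  0.    0.83 -2.3 ] G [ 552.2 -336.    85.9]
tilt 0.11 yaw 144.34 tool y [-0.163  0.987  0.001] [-0.8  4.9  3.6] 19.3
brush axis [0.757 0.124 0.642]
fix rot units [  2.03 -12.36   0.  ]
```

Request:
step_arm --targets '[[[0,0,0.6,0,0,0,0],[-0.16,0.5,0.9,0,0,-0.97,0],[-0.16,0.694,0.9,0,0,-0.97,0],[-0.16,0.694,0.7,0,0,-0.97,0],[-0.16,0.694,0.5,0,0,-0.97,0]]]'

```text
t: 21.62
ee_pos: [520.4, -207.0, 430.8]
orientation: [0.172, 3.135, -0.002]
ft_force: [0.0, -0.3, -1.3]
width: 19.4
grasp_force: 30.0
```

Request:
step_arm --targets '[[[-0.16,0.694,0,0,0,-0.97,0],[-0.16,0.694,0,0,0,-0.97,0],[-0.16,0.694,0,0,0,-0.97,0],[-0.16,0.694,0,0,0,-0.97,0],[-0.16,0.694,0,0,0,-0.97,0]]]'

```text
t: 22.25
ee_pos: [480.3, -33.3, 429.0]
orientation: [-0.698, -3.063, 0.001]
ft_force: [0.6, -0.5, -0.2]
width: 19.3
grasp_force: 30.0
```

Request:
step_arm --targets '[[[-0.16,0.694,0,0,0,-0.97,0],[-0.16,0.694,0,0,0,-0.97,0],[-0.16,0.694,0,0,0,-0.97,0],[-0.16,0.694,0,0,0,-0.97,0],[-0.16,0.694,0,0,0,-0.98,0]]]'

```text
t: 22.88
ee_pos: [440.3, 140.2, 429.1]
orientation: [1.205, 2.901, 0.0]
ft_force: [0.5, 0.2, 0.1]
width: 19.5
grasp_force: 30.0
```

```bash
python3 q.py; for y in "-45 17" "-45 34" "-45 50"; do python3 go.py 494.5 165 250 $y 0 9; done
```

```text
22.875 [440.3 140.2 429.1] q [ 0.28  0.15  1.95  0.    1.04 -0.5 ] G [440.3 140.2 266.1]
tilt 0.01 yaw 43.44 tool y [0.709 0.706 0.   ] [0.5 0.2 0.1] 19.5
brush axis [ 0.541 -0.543  0.643]
fix rot units [-8.86 -8.82  0.  ]
row x9 [0.046, 0.13, -0.052, -0.334, -0.333, 0.003] ik [[0.48, 0.23, 1.93, -0.36, 0.92, -0.1]] rows min 3.0
row x9 [-0.023, 0.198, -0.098, -0.669, -0.667, 0.003] ik [[0.63, 0.26, 1.99, -0.75, 0.94, 0.32]] rows min 6.0
row x9 [-0.076, 0.251, -0.165, -0.983, -0.981, 0.003] ik [[0.76, 0.34, 2.04, -1.06, 1.07, 0.67]] rows min 8.8
```

Now tilt up over the narrow well.

Request:
step_arm --targets '[[[-0.076,0.25,0,-0.983,-0.981,0,0],[-0.076,0.25,0,-0.983,-0.981,0,0],[-0.076,0.25,0,-0.983,-0.981,0,0],[-0.076,0.25,0,-0.983,-0.981,0,0],[-0.076,0.25,-0.3,-0.983,-0.981,0,0]]]'

```text
t: 23.5
ee_pos: [421.9, 202.3, 414.8]
orientation: [1.025, 2.474, -0.252]
ft_force: [-0.2, -1.8, -1.2]
width: 19.4
grasp_force: 30.0
```

Request:
step_arm --targets '[[[-0.076,0.25,-0.3,-0.983,-0.981,0,0],[-0.076,0.25,-0.3,-0.983,-0.981,0,0],[-0.076,0.25,-0.3,-0.983,-0.981,0,0],[-0.076,0.25,-0.3,-0.983,-0.981,0,0],[0,0,0,0,0,0,0]]]'

```text
t: 24.12
ee_pos: [405.9, 252.3, 352.7]
orientation: [0.878, 2.131, -0.414]
ft_force: [-0.1, 0.1, -0.3]
width: 19.6
grasp_force: 30.0
```

Request:
step_arm --targets '[[[0,0,0,0,0,0,0],[0,0,0,0,0,0,0],[0,0,0,0,0,0,0],[0,0,0,0,0,0,0],[0,0,0,0,0,0,0]]]'

```text
t: 24.75
ee_pos: [406.5, 251.6, 354.1]
orientation: [0.882, 2.129, -0.412]
ft_force: [0.1, 0.1, -0.7]
width: 19.5
grasp_force: 30.0
```

```bash
python3 q.py; python3 st.py p7; for g in 225 190 140 130; do python3 go.py 494.5 165 $g -45 49.5 0 1; done; python3 - <<'E'
from h import *
w=pickle.load(open("p7.pkl","rb"))["wrist"];im=w["pixels"]
from kin import Ro
from workcell import readout
o=readout.get_obs();R=Ro.from_rotvec(o["orientation"]).as_matrix();G=o["ee_pos"]+163*R[:,2]
b=R@np.array([-np.cos(.698),0,-np.sin(.698)]);c=ray(w,[(0,0)])[0]
for s in(0,84,118):
    ctr=G+(s-84)*b;v=c-ctr;v-=b*(b@v);print(s,proj(w,[ctr,ctr+10*v/np.linalg.norm(v),ctr+10*R[:,1],ctr-10*R[:,1]]).round(0).tolist())
g=cv2.cvtColor(im,cv2.COLOR_RGB2HSV)
col=322
print([(r,im[r,col].tolist()) for r in range(90,300,6)])
E
```

```text
24.75 [406.5 251.6 354.1] q [ 0.73  0.34  2.04 -1.08  1.05  0.66] G [494.6 163.2 249.2]
tilt 49.95 yaw -45.08 tool y [ 0.708  0.707 -0.001] [ 0.1  0.1 -0.7] 19.5
brush axis [ 0.001 -0.     1.   ]
fix rot units [-0.   -0.02  0.  ]
24.8 [406.4 251.6 354.1] tool y [ 0.708  0.707 -0.001] z [ 0.541 -0.542 -0.643] w 19.7 29.988313615322113 q [ 0.73  0.34  2.04 -1.08  1.05  0.66]
grasp [494.5 163.3 249.1] R [[-0.455, 0.707, 0.541], [0.454, 0.707, -0.542], [-0.766, -0.001, -0.643]]
row x1 [0.009, 0.019, -0.462, 0.093, 0.069, 0.006] ik [[0.76, 0.38, 2.05, -1.08, 1.04, 0.72]] rows min 0.5
row x1 [0.009, 0.019, -1.162, 0.093, 0.069, 0.006] ik [[0.76, 0.45, 2.06, -1.13, 1.0, 0.8]] rows min 1.2
row x1 [0.009, 0.019, -2.162, 0.093, 0.069, 0.006] ik [[0.76, 0.56, 2.07, -1.19, 0.96, 0.92]] rows min 2.2
row x1 [0.009, 0.019, -2.362, 0.093, 0.069, 0.006] ik [[0.76, 0.58, 2.07, -1.21, 0.95, 0.95]] rows min 2.4
0 [[322.0, 116.0], [322.0, 104.0], [340.0, 116.0], [304.0, 116.0]]
84 [[323.0, 267.0], [323.0, 261.0], [345.0, 267.0], [300.0, 267.0]]
118 [[323.0, 350.0], [323.0, 349.0], [348.0, 350.0], [298.0, 350.0]]
[(90, [201, 200, 183]), (96, [108, 111, 110]), (102, [117, 92, 73]), (108, [125, 89, 56]), (114, [126, 88, 56]), (120, [126, 89, 56]), (126, [126, 89, 56]), (132, [126, 90, 56]), (138, [127, 90, 56]), (144, [128, 90, 56]), (150, [128, 91, 57]), (156, [127, 91, 57]), (162, [129, 91, 57]), (168, [129, 92, 57]), (174, [128, 91, 56]), (180, [129, 91, 57]), (186, [132, 92, 59]), (192, [131, 92, 58]), (198, [131, 92, 58]), (204, [132, 93, 58]), (210, [132, 93, 59]), (216, [133, 93, 59]), (222, [133, 94, 59]), (228, [133, 94, 59]), (234, [132, 94, 57]), (240, [133, 93, 59]), (246, [134, 93, 59]), (252, [143, 100, 62]), (258, [127, 133, 129]), (264, [127, 132, 130]), (270, [128, 132, 130]), (276, [129, 134, 131]), (282, [129, 133, 130]), (288, [129, 133, 130]), (294, [70, 71, 72])]
```

The thin brush hangs exactly vertical, gripped at s ≈ 85 mm. I'll check the narrow well's position numerically by matching its rim edges in the wrist image.

```bash
python3 - <<'E' 2>&1 | tail -4
from fit import W,D
from h import *
w=pickle.load(open("p7.pkl","rb"))["wrist"];im=w["pixels"]
g=cv2.GaussianBlur(cv2.cvtColor(im,cv2.COLOR_RGB2GRAY),(0,0),1.2).astype(float)
M=np.hypot(cv2.Sobel(g,6,1,0),cv2.Sobel(g,6,0,1));M=np.minimum(M,60)
t=np.linspace(-1,1,41);sq=lambda h,z:[(-45+a,-10+b,z) for u in t for a,b in((h,h*u),(-h,h*u),(h*u,h),(h*u,-h))]
L=np.array(sq(25,104)+sq(14,104),float)
def sc(dx,dy):
    p=W((D[0]+dx,D[1]+dy,.28),L);u=proj(w,p).astype(np.float32)
    ok=(u[:,0]>2)&(u[:,0]<637)&(u[:,1]>2)&(u[:,1]<397);ok&=~((np.abs(u[:,0]-322)<26)&(u[:,1]>90))
    return cv2.remap(M,u[ok][:,None,0],u[ok][:,None,1],1).mean(),ok.sum()
r=sorted([(sc(dx,dy),dx,dy) for dx in np.arange(-6,6.1,1) for dy in np.arange(-6,6.1,1)],reverse=True)[:6]
print(sc(0,0));print([(round(a[0],1),int(a[1]),b,c) for a,b,c in r]);print(W((*D[:2],.28),[(-45,-10,104)]))
E
```

```text
[ 5.42815928e+02 -3.37338657e+02  5.85222154e+01  1.52001582e-01] [ 0.00617852 -0.66062719  0.04424828  0.64199115 -0.07014667  0.07826181]
(np.float64(50.38186217175435), np.int64(303))
[(np.float64(55.3), 298, np.float64(-1.0), np.float64(1.0)), (np.float64(53.4), 300, np.float64(0.0), np.float64(1.0)), (np.float64(52.3), 300, np.float64(-1.0), np.float64(0.0)), (np.float64(50.4), 303, np.float64(0.0), np.float64(0.0)), (np.float64(50.0), 297, np.float64(-1.0), np.float64(2.0)), (np.float64(47.5), 298, np.float64(0.0), np.float64(2.0))]
[[494.83930967 164.62494586 104.        ]]
```

The narrow well is at (494, 165.5), consistent within 1 mm. Descending.

Request:
step_arm --targets '[[[0,0.04,-0.4,0,0,0,0],[0,0,-0.4,0,0,0,0],[0,0,-0.3,0,0,0,0],[0,0,-0.2,0,0,0,0],[0,0,0,0,0,0,0]]]'

```text
t: 25.52
ee_pos: [406.3, 253.6, 288.4]
orientation: [0.881, 2.129, -0.414]
ft_force: [-0.2, 0.8, -1.3]
width: 19.5
grasp_force: 30.0
```

```bash
python3 q.py; python3 go.py 494.2 165.3 131 -45 50 0 1
```

```text
25.525 [406.3 253.6 288.4] q [ 0.74  0.47  2.07 -1.16  0.99  0.82] G [494.4 165.2 183.5]
tilt 49.96 yaw -45.15 tool y [ 0.707  0.707 -0.003] [-0.2  0.8 -1.3] 19.5
brush axis [0.002 0.001 1.   ]
fix rot units [ 0.02 -0.03  0.  ]
row x1 [-0.009, -0.001, -1.052, 0.02, -0.033, 0.006] ik [[0.76, 0.58, 2.07, -1.21, 0.96, 0.95]] rows min 1.1
```

Request:
step_arm --targets '[[[0,0,-0.25,0,0,0,0],[0,0,-0.25,0,0,0,0],[0,0,-0.25,0,0,0,0],[0,0,-0.25,0,0,0,0],[0,0,0,0,0,0,0]]]'

```text
t: 26.15
ee_pos: [406.2, 253.5, 237.8]
orientation: [0.881, 2.13, -0.415]
ft_force: [-0.4, -1.0, 0.7]
width: 19.3
grasp_force: 30.0
```

```bash
python3 q.py
```

```text
26.15 [406.2 253.5 237.8] q [ 0.74  0.58  2.08 -1.23  0.95  0.95] G [494.1 165.  132.9]
tilt 49.95 yaw -45.18 tool y [ 0.707  0.707 -0.003] [-0.4 -1.   0.7] 19.3
brush axis [0.003 0.002 1.   ]
fix rot units [ 0.02 -0.04  0.  ]
```

Request:
step_arm --targets '[[[0,0,0,0,0,0,0.5],[0,0,0,0,0,0,0.5],[0,0,0,0,0,0,0.5],[0,0,0,0,0,0,0.5],[0,0,0,0,0,0,0.5]]]'

```text
t: 26.78
ee_pos: [406.4, 253.7, 239.1]
orientation: [0.882, 2.128, -0.412]
ft_force: [0.7, -0.1, 0.7]
width: 43.9
grasp_force: 0.0
```

Request:
step_arm --targets '[[[-0.11,0.11,0.13,0,0,0,0.5],[-0.22,0.22,0.26,0,0,0,0.5],[-0.32,0.32,0.39,0,0,0,0.5],[-0.32,0.32,0.39,0,0,0,0.5],[0,0,0.8,0,0,0,0.5]]]'

```text
t: 27.4
ee_pos: [356.6, 303.1, 337.7]
orientation: [0.878, 2.131, -0.414]
ft_force: [0.4, 0.5, -0.3]
width: 43.9
grasp_force: 0.0
```

```bash
python3 q.py; python3 - <<'E'
from c3 import *
from workcell import get_image
d={n:get_image(n) for n in("top","scene")};pickle.dump(d,open("p8.pkl","wb"))
d0=pickle.load(open("d0.pkl","rb"))
dm=(W(Dw,[(0,0,0)]),)
# expected bristle tip regions: dark blob centroids in scene & top near prediction
for nm,c,z in(("big",(-45,-90),190),("small",(-45,-10),176),("dryback y-90",(45,-90),176),("dryback y-10",(45,-10),190),("ball",(36,110),128)):
    P=W(Dw,[(c[0],c[1],z-10 if nm!="ball" else z)])
    for n in("top","scene"):
        u=proj(d[n],P)[0];im=d[n]["pixels"];x0,y0=int(u[0])-12,int(u[1])-12
        s=(im[y0:y0+25,x0:x0+25].max(2)<45).astype(np.uint8);k,lab,st,ce=cv2.connectedComponentsWithStats(s)
        out=[(st[i,4],(ce[i]+[x0,y0]).round(1).tolist()) for i in range(1,k) if st[i,4]>8]
        print(nm,n,"pred",u.round(1),out)
E
```

```text
27.4 [356.6 303.1 337.7] q [ 0.89  0.38  2.04 -1.    1.12  0.75] G [444.6 214.8 232.8]
tilt 49.92 yaw -45.08 tool y [ 0.706  0.708 -0.004] [ 0.4  0.5 -0.3] 43.9
brush axis [0.004 0.002 1.   ]
fix rot units [ 0.02 -0.05  0.  ]
dryer [5.35323248e+02 1.86671504e+02 2.85180034e-01] 1.0559233595143382
[[494.95405422 164.41553442 104.        ]
 [517.46047168  87.64665288 104.        ]
 [469.83092721 282.1008287  128.        ]]
pred crop [[364.07995039 322.24085001]
 [507.78267274 279.62866639]
 [133.54066709 366.86508999]]
big rest [ 5.03122126e+02 -1.35942357e+02 -2.47511009e-02] 0.634312265087317
[ 5.03654827e+02 -1.34464279e+02  7.21906976e+01 -3.28831626e-02] [ 0.2234487  -0.90946178 -0.02942385  0.89899875 -0.04066031  0.29816186]
small rest [ 5.43460130e+02 -3.37627471e+02  1.66030915e-01] 1.0665822097287503
[ 5.42815928e+02 -3.37338657e+02  5.85222154e+01  1.52001582e-01] [ 0.00617852 -0.66062719  0.04424828  0.64199115 -0.07014667  0.07826181]
wristfit [5.34755348e+02 1.87212527e+02 2.75280054e-01] [-3.2 -1.4  1.9  0.  -0.4  0.9 -1.5 -0.7  1.7  0.6  2.1  4. ]
[[517.5, 87.6, 104.0], [495.0, 164.4, 104.0], [504.4, 292.2, 62.0]]
[[515.9, 88.4, 104.0], [494.2, 165.4, 104.0], [504.9, 293.1, 62.0]]
big top pred [287.2 203.9] [(np.int32(50), [286.5, 204.7])]
big scene pred [328.7 166.5] [(np.int32(74), [328.0, 167.3])]
small top pred [262.2 211.7] [(np.int32(15), [261.9, 211.9])]
small scene pred [333.5 151.4] [(np.int32(14), [333.0, 150.5])]
dryback y-90 top pred [279.7 176.5] [(np.int32(12), [279.5, 176.0])]
dryback y-90 scene pred [360.3 174.1] [(np.int32(28), [360.5, 173.2])]
dryback y-10 top pred [253.8 182.8] [(np.int32(44), [254.1, 183.0])]
dryback y-10 scene pred [364.1 151.5] [(np.int32(12), [363.3, 139.7]), (np.int32(61), [363.5, 153.3])]
ball top pred [220.9 198.8] [(np.int32(23), [221.0, 199.8])]
ball scene pred [364.6 138.7] [(np.int32(26), [363.3, 138.3]), (np.int32(11), [363.8, 149.4])]
```

All four brush tips and the lever ball match their predicted pixels within about 1-2 px, so both brushes are seated and the dry ones haven't moved. Now the switch: I'll straddle the ball with the tool vertical and the fingers along the dryer's x.

Request:
step_arm --targets '[[[0.1,0,0.1,0.982,0.982,0,0.5],[0.1,0,0.1,0.982,0.982,0,0.5],[0.1,0,0.1,0.982,0.982,0,0.5],[0.1,0,0.1,0.982,0.982,0,0.5],[0.1,0,0.1,0.982,0.982,0,0.5]]]'

```text
t: 28.12
ee_pos: [382.6, 302.2, 362.2]
orientation: [1.063, 2.569, -0.209]
ft_force: [-0.0, -0.1, 0.2]
width: 43.7
grasp_force: 0.0
```

Request:
step_arm --targets '[[[0.1,0,0.1,0.982,0.982,0,0.5],[0.1,0,0.1,0.982,0.982,0,0.5],[0.1,0,0.1,0.982,0.982,0,0.5],[0.1,0,0.1,0.982,0.982,0,0.5],[0.34,0,0,0,0,-0.91,0.5]]]'

```text
t: 28.75
ee_pos: [419.7, 301.9, 382.3]
orientation: [-1.295, -2.859, 0.001]
ft_force: [0.6, 0.1, -0.0]
width: 43.7
grasp_force: 0.0
```

Request:
step_arm --targets '[[[0.34,0,0,0,0,-0.91,0.5],[0.34,0,0,0,0,-0.91,0.5],[0.34,0,0,0,0,-0.91,0.5],[0.34,0,0,0,0,-0.91,0.5],[0.34,0,0,0,0,-0.91,0.5]]]'

```text
t: 29.38
ee_pos: [505.0, 302.2, 381.7]
orientation: [-1.732, -2.619, 0.003]
ft_force: [0.3, 0.8, -0.3]
width: 43.7
grasp_force: 0.0
```

Request:
step_arm --targets '[[[0.34,0,0,0,0,-0.91,0.46],[0.34,0,0,0,0,-0.91,0.46],[0,0,0,0,0,0,0.46],[0,0,0,0,0,0,0.46],[0,0,0,0,0,0,0.46]]]'

```text
t: 30.0
ee_pos: [538.2, 302.3, 382.3]
orientation: [-1.89, -2.507, 0.002]
ft_force: [0.3, 0.2, -0.7]
width: 40.5
grasp_force: 0.0
```

```bash
python3 q.py; python3 go.py 539.3 302.6 218 -74 0 0 1; python3 - <<'E'
from h import *
from workcell import get_image
w=get_image("wrist");u=proj(w,[[539.3,302.6,127.8]])[0];print(u)
im=w["pixels"];x0,y0=max(int(u[0])-50,0),max(int(u[1])-50,0)
s=(im[y0:y0+100,x0:x0+100].max(2)<45).astype(np.uint8);k,l,st,ce=cv2.connectedComponentsWithStats(s)
for i in range(1,k):
    if st[i,4]>60:print(st[i],(ce[i]+[x0,y0]).round(1),at_z(w,[ce[i]+[x0,y0]],127.8).round(1))
E
```

```text
30.0 [538.2 302.3 382.3] q [0.49 0.44 1.66 0.   1.04 0.21] G [537.9 302.3 219.3]
tilt 0.1 yaw 177.29 tool y [ 0.961  0.275 -0.002] [ 0.3  0.2 -0.7] 40.5
brush axis [ 0.212 -0.737  0.642]
fix rot units [-12.02  -3.46   0.  ]
row x1 [0.022, 0.007, -0.027, -0.001, -0.026, 0.007] ik [[0.51, 0.44, 1.66, 0.0, 1.04, 0.23]] rows min 0.0
[324.16922605 208.49153732]
[ 29  34  36  36 922] [320.5 209.8] [[537.1 301.  127.8]]
[  0  72   7  28 148] [276.8 245.4] [[514.2 266.7 127.8]]
[ 88  72  12  28 207] [366.7 246.8] [[576.6 283.5 127.8]]
```

The ball measures at (537, 301), right under the grasp point. Going down around it.

Request:
step_arm --targets '[[[-0.01,-0.02,-0.45,0,0,0,0.46],[0,0,-0.5,0,0,0,0.46],[0,0,-0.45,0,0,0,0.46],[0,0,-0.22,0,0,0,0.46],[0,0,0,0,0,0,0.46]]]'

```text
t: 30.68
ee_pos: [538.1, 301.2, 301.0]
orientation: [-1.891, -2.507, 0.002]
ft_force: [-0.4, -0.8, 0.0]
width: 40.2
grasp_force: 0.0
```

```bash
python3 q.py; python3 - <<'E'
from kin import *
from workcell import readout
o=readout.get_obs();D=np.array([.961,.276]);H=np.array([537.1,301])-36*D;print("hinge",H,((H-7*D)-o["ee_pos"][:2])/50,((H-41*D)-o["ee_pos"][:2])/50)
E
```

```text
30.675 [538.1 301.2 301. ] q [0.49 0.54 1.71 0.   0.89 0.21] G [537.8 301.2 138. ]
tilt 0.13 yaw -173.49 tool y [ 0.962  0.274 -0.002] [-0.4 -0.8  0. ] 40.2
brush axis [ 0.212 -0.737  0.642]
fix rot units [-12.02  -3.46   0.  ]
hinge [502.504 291.064] [-0.84734983 -0.24127552] [-1.50082983 -0.42895552]
```

Request:
step_arm --targets '[[[-0.2,-0.057,0,0,0,0,0.46],[-0.2,-0.057,0,0,0,0,0.46],[-0.2,-0.057,0,0,0,0,0.46],[-0.15,-0.042,0,0,0,0,0.46],[-0.1,-0.028,0,0,0,0,0.46]]]'

```text
t: 31.3
ee_pos: [495.2, 289.0, 301.6]
orientation: [-1.892, -2.507, 0.001]
ft_force: [1.0, 0.3, 1.0]
width: 40.1
grasp_force: 0.5
```

Request:
step_arm --targets '[[[0,0,0,0,0,0,0.46],[0,0,0,0,0,0,0.46],[0,0,0,0,0,0,0.46],[0,0,0,0,0,0,0.46],[0,0,0,0,0,0,0.46]]]'

```text
t: 31.92
ee_pos: [496.0, 289.1, 301.3]
orientation: [-1.892, -2.507, 0.001]
ft_force: [-0.7, 0.7, 0.1]
width: 40.4
grasp_force: 0.0
```

```bash
cat > ball.py <<'E'
from h import *
from workcell import get_image
D=np.array([.961,.276]);H=np.array([502.5,291.1])
for n in("scene","top","wrist"):
    w=get_image(n);im=w["pixels"]
    u0=proj(w,[[*(H+s*D),62+np.sqrt(75**2-s*s)] for s in(-36,-24,-12,0,12,24,36)])
    rr=13*np.linalg.norm(proj(w,[[*H,137]])-proj(w,[[*(H+D),137]]))
    r=int(max(2,rr*.5))
    print(n,u0.round(0).astype(int).tolist(),[round(float((im[int(v)-r:int(v)+r+1,int(u)-r:int(u)+r+1].max(2)<45).mean()),2) for u,v in u0])
E
python3 ball.py; python3 q.py
```

```text
scene [[341, 136], [345, 136], [349, 135], [353, 135], [356, 136], [360, 137], [364, 139]] [0.0, 0.0, 0.28, 0.92, 0.16, 0.0, 0.0]
top [[227, 221], [226, 218], [225, 214], [224, 210], [223, 206], [222, 203], [221, 200]] [0.0, 0.0, 0.0, 0.0, 0.0, 0.0, 0.04]
wrist [[261, 256], [285, 260], [311, 263], [338, 264], [365, 263], [390, 260], [413, 255]] [0.26, 0.32, 0.61, 0.86, 0.88, 0.07, 0.26]
32.075 [495.9 289.2 301.4] q [0.51 0.49 1.81 0.   0.84 0.23] G [495.7 289.2 138.4]
tilt 0.07 yaw 167.28 tool y [ 0.962  0.274 -0.001] [ 0.3 -0.3 -0.5] 40.3
brush axis [ 0.211 -0.737  0.642]
fix rot units [-12.03  -3.44   0.  ]
```

The ball stands at centre in the scene view. I'll let it dwell more than a full second, then throw it over to the front.

Request:
step_arm --targets '[[[0,0,0,0,0,0,0.46],[0,0,0,0,0,0,0.46],[0,0,0,0,0,0,0.46],[0,0,0,0,0,0,0.46],[0,0,0,0,0,0,0.46]]]'

```text
t: 32.7
ee_pos: [495.9, 289.2, 301.4]
orientation: [-1.892, -2.507, 0.001]
ft_force: [0.7, -0.1, 0.4]
width: 40.4
grasp_force: 0.0
```

Request:
step_arm --targets '[[[0,0,0,0,0,0,0.46],[0,0,0,0,0,0,0.46],[0,0,0,0,0,0,0.46],[0,0,0,0,0,0,0.46],[0,0,0,0,0,0,0.46]]]'

```text
t: 33.33
ee_pos: [495.9, 289.2, 301.5]
orientation: [-1.892, -2.507, 0.001]
ft_force: [-0.2, 0.1, -0.2]
width: 40.6
grasp_force: 0.0
```

Request:
step_arm --targets '[[[-0.18,-0.052,0,0,0,0,0.46],[-0.18,-0.052,0,0,0,0,0.46],[-0.18,-0.052,0,0,0,0,0.46],[-0.13,-0.037,0,0,0,0,0.46],[0,0,0,0,0,0,0.46]]]'

```text
t: 33.95
ee_pos: [463.4, 279.9, 302.1]
orientation: [1.891, 2.507, 0.007]
ft_force: [7.1, 1.3, -4.8]
width: 40.8
grasp_force: 4.1
```

```bash
python3 ball.py; python3 q.py
```

```text
scene [[341, 136], [345, 136], [349, 135], [353, 135], [356, 136], [360, 137], [364, 139]] [0.72, 0.48, 0.04, 0.0, 0.0, 0.0, 0.0]
top [[227, 221], [226, 218], [225, 214], [224, 210], [223, 206], [222, 203], [221, 200]] [0.0, 0.0, 0.0, 0.04, 0.28, 0.24, 0.12]
wrist [[330, 255], [357, 260], [384, 262], [411, 263], [437, 262], [460, 259], [481, 254]] [0.87, 0.93, 0.29, 0.29, 0.69, 0.6, 0.45]
34.1 [463.5 280.  302.1] q [0.52 0.45 1.89 0.   0.81 0.24] G [464.1 280.4 139.1]
tilt 0.25 yaw 34.7 tool y [0.962 0.274 0.004] [ 7.8  1.7 -3.6] 40.4
brush axis [ 0.208 -0.738  0.642]
fix rot units [-12.05  -3.39   0.  ]
```

A 7 N reaction shows the lever is against its stop. I'll relieve the contact and lift clear.

Request:
step_arm --targets '[[[0.1,0.028,0,0,0,0,0.46],[0,0,0.3,0,0,0,0.46],[0,0,0.6,0,0,0,0.46],[0,0,0.8,0,0,0,0.46],[0,0,0.8,0,0,0,0.46]]]'

```text
t: 34.72
ee_pos: [466.8, 280.7, 428.4]
orientation: [-1.892, -2.507, 0.001]
ft_force: [-0.3, 0.3, -0.9]
width: 40.0
grasp_force: 0.0
```

Request:
step_arm --targets '[[[0,0,0,0,0,0,0.46],[0,0,0,0,0,0,0.46],[0,0,0,0,0,0,0.46],[0,0,0,0,0,0,0.46],[0,0,0,0,0,0,0.46]]]'

```text
t: 35.35
ee_pos: [467.3, 280.9, 425.8]
orientation: [-1.892, -2.506, 0.003]
ft_force: [0.9, 0.3, 0.6]
width: 40.6
grasp_force: 0.0
```

```bash
python3 ball.py; python3 q.py; python3 - <<'E'
from h import *
from workcell import get_image
D=np.array([.961,.276]);H=np.array([502.5,291.1])
w=get_image("wrist");im=w["pixels"]
s=(im.max(2)<45).astype(np.uint8);k,l,st,ce=cv2.connectedComponentsWithStats(s)
for i in range(1,k):
    if 300<st[i,4]<4000:
        p=at_z(w,[ce[i]],128)[0];print(st[i],p.round(1),"along x",((p[:2]-H)@D).round(1),"across",((p[:2]-H)@[-.276,.961]).round(1))
for n,P in(("big",(515.9,88.4,180)),("small",(494.2,165.4,166))):
  for c in("top","scene"):
    d=get_image(c);u=proj(d,[P])[0];x0,y0=int(u[0])-10,int(u[1])-10
    k,l,st,ce=cv2.connectedComponentsWithStats((d["pixels"][y0:y0+21,x0:x0+21].max(2)<45).astype(np.uint8));print(n,c,u.round(1),[(ce[i]+[x0,y0]).round(1).tolist() for i in range(1,k) if st[i,4]>8])
E
```

```text
scene [[341, 136], [345, 136], [349, 135], [353, 135], [356, 136], [360, 137], [364, 139]] [0.76, 0.4, 0.0, 0.0, 0.0, 0.0, 0.0]
top [[227, 221], [226, 218], [225, 214], [224, 210], [223, 206], [222, 203], [221, 200]] [0.88, 0.28, 0.0, 0.0, 0.0, 0.0, 0.0]
wrist [[323, 194], [338, 195], [353, 196], [368, 196], [383, 196], [397, 195], [411, 193]] [0.81, 0.65, 0.0, 0.0, 0.0, 0.0, 0.0]
35.5 [467.4 280.9 426.2] q [0.52 0.28 1.79 0.   1.07 0.24] G [467.2 280.9 263.2]
tilt 0.09 yaw 178.85 tool y [ 0.962  0.274 -0.002] [ 0.6  0.2 -0. ] 40.1
brush axis [ 0.211 -0.737  0.642]
fix rot units [-12.02  -3.45   0.  ]
[312 179  30  30 629] [470.9 282.4 128. ] along x -32.8 across 0.4
[257 230  24  60 737] [442.6 206.6 128. ] along x -80.9 across -64.7
[362 230  25  60 763] [525.9 230.  128. ] along x 5.6 across -65.2
[302 337  25  29 511] [500.9 134.  128. ] along x -44.9 across -150.5
big top [287.1 203.9] [[286.6, 204.6]]
big scene [328.7 166.5] [[328.0, 167.3]]
small top [262.1 211.7] [[261.8, 211.8]]
small scene [333.5 151.4] [[332.9, 150.7]]
```

The lever ball measures −33 mm, or about 0.95 rad (0.88 is required). The brushes haven't moved and the robot is clear, so I'll hand in.

```bash
python3 -c "
from workcell import ctrl
print(ctrl.close_job())"
```

```text
the job is handed in; nothing more can be done
None
```

I handed the job in at about 36 s with no verdict returned: both washed brushes stand seated in their wells, and the switch paused at centre for over a second before going to the front stop (about 0.95 rad by my measurement).

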